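Blank off the coolant tank's cam-arm coupler

TASK

Close off the cam-arm coupler on the lid of the grinder's coolant tank: stand the blanking plug that fits it, nose down, in the coupler's mouth while both cam arms are still up, then swing the two cam arms down together, neither far ahead of the other, until both lie fully home along the coupler body and hold the plug down. Leave the larger plug, the file and the brush where they lie.

Things in the scene. Friction and masses are not known exactly. Their poses are not given: they have to be found in the camera images.
- plug_center (a point): Aluminium blanking plug that fits, standing nose down on the bench (smaller of two alike plugs); total 60 mm tall, the point is on its axis half-way up, z axis up. From the bottom: nose 36.5 mm diameter, 0 to 20 mm, chamfered at the foot; groove 27 mm diameter to 38 mm; land 36.5 mm to 44 mm; head 44 mm diameter from 44 to 60 mm (14 to 30 mm above the point), to grip. Mass about 0.25 kg.
- coupler_mouth (a point): Centre of the open mouth of the fixed aluminium coupler on the tank's lid, 172 mm above the bench, 97 above the lid. z up; the cam arms stand along its +y and -y. Bore 40 mm, outside 50 mm diameter. A springy seal stops the plug's nose 40 mm down (plug centre 10 mm below the mouth, 4 mm gap under its head); locked: 43 mm down (plug centre 13 mm below, head top 17 mm above the mouth).
- tank: Fixed grey coolant tank, 240 mm (x) by 320 mm (y) by 75 mm high, axes as the mouth's; origin on the bench below the mouth (tank's middle 20 mm to +x and +y of it). Its pump motor (75 mm diameter, top 200 mm above the bench) stands 78 mm to +x and 125 mm to +y of the coupler.
- cam_left (a joint): Cam arm on the +y side of coupler_mouth: brass bar 62 mm long from its pivot, 12.5 wide, 7 thick, then a pull ring. Rad: 0 = fully open (points out along +y and 20 degrees up), 0.35 = level, 1.92 = stop, straight down along the coupler (locked). Stays where left: friction about 0.1 N m (3 to 6 N at 20 to 30 mm from the pivot). Over the last third its cam enters the groove and pulls the plug down.
- cam_right (a joint): Cam arm on the -y side of coupler_mouth: brass bar 62 mm long from its pivot, 12.5 wide, 7 thick, then a pull ring. Rad: 0 = fully open (points out along -y and 20 degrees up), 0.35 = level, 1.92 = stop, straight down along the coupler (locked). Stays where left: friction about 0.1 N m (3 to 6 N at 20 to 30 mm from the pivot). Over the last third its cam enters the groove and pulls the plug down.
- pivot_left (a point): Pivot of the left cam arm: 26 mm out along the mouth's +y, 12 mm below the mouth, pin along the mouth's x. Locked, the arm's flat outer face is 32 mm from the coupler axis, from the pivot to 62 mm below it (64.5 mm over both arms, so both can be straddled and squeezed at once from above). Aluminium ears beside it reach 30.5 mm from the axis.
- pivot_right (a point): Pivot of the right cam arm: 26 mm out along the mouth's -y, 12 mm below the mouth, pin along the mouth's x. Locked, the arm's flat outer face is 32 mm from the coupler axis, from the pivot to 62 mm below it (64.5 mm over both arms, so both can be straddled and squeezed at once from above). Aluminium ears beside it reach 30.5 mm from the axis.
- tip_left (a point): End of the left cam arm's bar, 62 mm from its pivot, in the middle of its thickness (the pull ring reaches 22 mm farther).
- tip_right (a point): End of the right cam arm's bar, 62 mm from its pivot, in the middle of its thickness.
- large_center (a point): Centre, half-way up, of the larger plug (head 65 mm diameter, nose 53 mm, 69 mm tall), of the same look; it does not fit. Leave it.
- file: Flat file with wooden handle, 200 mm long, lying between the plugs; origin under the root of its blade. Leave it.
- brush: Hand brush lying on the bench; origin under it. Leave it.
Mind the look-alikes: they are no part of the job. What is shaped like the part that bears plug_center but orange or pink is not meant.

How it is judged:
By the outcome, as a careful person would: the job done as asked, in the order asked, and still so for the second after the job is handed in, with the robot touching nothing.
It also fails if it takes over 45 s, if anything falls off the work surface, if the arm or the gripper's body presses on something with over 40 N, if the wrist force passes 120 N, or if a joint passes its speed limit or range.

ROBOT

A 7-joint arm with a two-finger parallel gripper is mounted at the origin on the work surface. World frame = base frame: x ahead of the robot, y to its left, z up, the work surface at z = 0. Lengths are in m, angles in rad, forces in N, time in s.
With the tool pointing down it reaches from about 0.425 to 0.925 m from the base axis. Payload 6.8 kg.
Tool frame: the origin (TCP) lies on the centre line of the jaws, within the pads' length; the fingertips stand 17 mm ahead of it and the grasp point (between the pads) lies 2 mm behind it (nose_length is the distance from the TCP to the fingertips, in m); z points along the fingers, x is the direction in which the jaws open and shut, and the axes are right-handed (so a half turn about z gives the same grasp; the last joint's range is limited). The gripper opens to 85 mm and grips with 20 to 120 N. Pads are 22 mm wide; open, the fingers measure 114 mm over their backs; the gripper's body (76 mm by 85 mm) begins 54 mm behind the grasp point. The pads swing forward as they close: fully open they stand 13 mm farther back than shut.
Start: joints at [1.092, 0.477, 0.022, 1.555, -0.011, 1.109, -0.083], TCP at [0.245, -0.629, 0.248] pointing down, gripper open.
Joint ranges: [-2.96, 2.96], [-0.34, 2.1], [-1.41, 1.46], [0.24, 2.44], [-1.37, 4.51], [0.17, 1.92], [-2.96, 2.96]. Speed limits (rad/s): [2.39, 2.39, 3.14, 3.14, 3.14, 3.14, 3.14].

INTERFACE

Orientations are given as a unit quaternion [w, x, y, z].
In Python, from station import * gives the robot as it stands.
- The arm moves only by the tool send_rows, never from a script. Its argument "commands" is a list of rows, each an object with "translation": the shift along the tool's x, y, z in m, a list of three; "rot": the turn, a rotation vector about the tool's x, y, z in degrees, a list of three; "grip": the finger opening in m, from 0 to 0.0854. In form: [{"translation": [tx, ty, tz], "rot": [rx, ry, rz], "grip": grip}, ...]. A call has exactly 5 rows; each row shifts and turns the commanded pose from where the row before left it, along the tool's axes as they then stand; what a row does not reach is not made up. A row lasts 1/12 s, in which the tool goes at most 41.7 mm and 7.16 degrees, less where a joint would pass 70% of its speed; a pose out of reach is approached as far as the arm can. A call with a gripper value outside its range is refused whole. The fingers move at their own pace and stop on an object; "force" is the grip in N (left out, the last holds). Time passes only in rows, so rows that do not move let the fingers close, or fill a call up. It gives the time, the measured TCP pose, the force and the opening at its end, in the units of the state.
- get_obs(): the state, without advancing time (a new reading comes with each control period).
- read_camera(name): name is "scene" or "top" or "wrist"; returns a dict with "pixels" (400x640x3 uint8, red, green, blue), "depth" (400x640 float32, m along the optical axis (not along the pixel's ray), 0 where there is no reading), "mtx" (3x3 intrinsics, pixels), "extrinsics" (4x4, takes a point from camera to world coordinates). Camera axes: x right, y up, looking along -z (the intrinsics and any distortion apply to the point x, -y, -z); pixel columns grow to the right and rows downward; lengths in m; the calibration is good to about 2 mm. A picture is of the moment at which its call begins.
- hand_in(): hands the job in, once; it reports no verdict.
The state is a dict: "t": time; "q": joint angles; "joint_vel": joint speeds; "joint_torque": joint torques, N m; "eef_pos": TCP position; "tool_rot": TCP orientation; "contact_force": force on the tool from outside, world axes, zero at the start; "torque": the same for the moment, N m; "gripper_width": opening from 0.0 (shut) to 1.0 (fully open).
Only numpy, scipy, OpenCV 4.12 (cv2) and the standard library are available. Lean on these libraries where they do the work, as an engineer would, in place of code of your own. Each camera call takes 0.05 s, during which the arm holds its last target.

## Working session

There is one attempt and no reset: what is moved stays moved. The work goes in short steps, Python scripts to look and compute and a tool call to move; the robot and the scene stay as the last step left them, time stands still between calls to the robot, and variables do not carry over. Pictures are saved under pics/ and viewed, and the job is handed in when it is done.

Besides the shell and the picture viewer there is one more tool, called after "Call:" as name(argument=value, ...), one argument or row to a line, values as JSON. send_rows: Moves the arm, as the interface text tells. Its arguments: {"type":"object","properties":{"commands":{"type":"array","items":{"type":"object","properties":{"translation":{"type":"array","items":{"type":"number"}},"rot":{"type":"array","items":{"type":"number"}},"grip":{"type":"number"}}}},"force":{"type":"number"}},"required":["commands"]}

```bash
mkdir -p pics; ls
python3 - <<'E'
from station import *
import cv2,numpy as np
o=get_obs()
for k in o: print(k,np.round(o[k],4))
for n in ["scene","top","wrist"]:
    c=read_camera(n)
    cv2.imwrite(f"pics/{n}0.png",c["pixels"][:,:,::-1])
    np.savez(f"{n}0.npz",**c)
    print(n,c["mtx"].round(1).tolist(),c["extrinsics"].round(3).tolist(),c.keys())
E
```

```text
pics
t 0.0
q [ 1.0919  0.4778  0.0224  1.5565 -0.0115  1.1093 -0.0831]
joint_vel [-0.0003 -0.0014  0.0007 -0.002  -0.0005 -0.0002  0.0012]
joint_torque [ 1.00000e-04 -5.96441e+01  1.60820e+00 -2.81189e+01  1.25000e-02
  9.40000e-03 -0.00000e+00]
eef_pos [ 0.2444 -0.6286  0.2473]
tool_rot [-5.000e-04  8.253e-01 -5.646e-01 -8.000e-04]
contact_force [0.2938 0.5099 0.825 ]
torque [-0.0114  0.0208 -0.0047]
gripper_width 1.0
scene [[422.9, 0.0, 316.7], [0.0, 422.9, 205.7], [0.0, 0.0, 1.0]] [[-0.072, -0.589, 0.805, 1.415], [0.997, -0.037, 0.062, -0.034], [-0.006, 0.807, 0.59, 0.776], [0.0, 0.0, 0.0, 1.0]] dict_keys(['pixels', 'depth', 'mtx', 'extrinsics'])
top [[458.2, 0.0, 321.1], [0.0, 458.2, 198.4], [0.0, 0.0, 1.0]] [[0.011, 0.995, -0.096, 0.373], [-1.0, 0.012, 0.012, -0.096], [0.013, 0.096, 0.995, 1.534], [0.0, 0.0, 0.0, 1.0]] dict_keys(['pixels', 'depth', 'mtx', 'extrinsics'])
wrist [[296.9, 0.0, 322.1], [0.0, 296.9, 200.8], [0.0, 0.0, 1.0]] [[0.361, 0.88, 0.307, 0.322], [-0.932, 0.342, 0.118, -0.599], [-0.001, -0.329, 0.944, 0.373], [0.0, 0.0, 0.0, 1.0]] dict_keys(['pixels', 'depth', 'mtx', 'extrinsics'])
```

View pics/scene0.png

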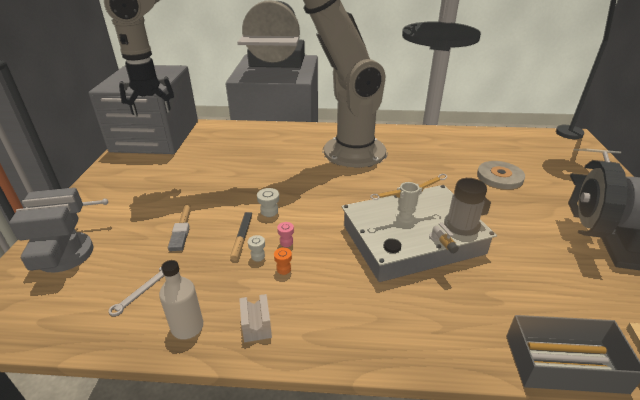

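View pics/top0.png

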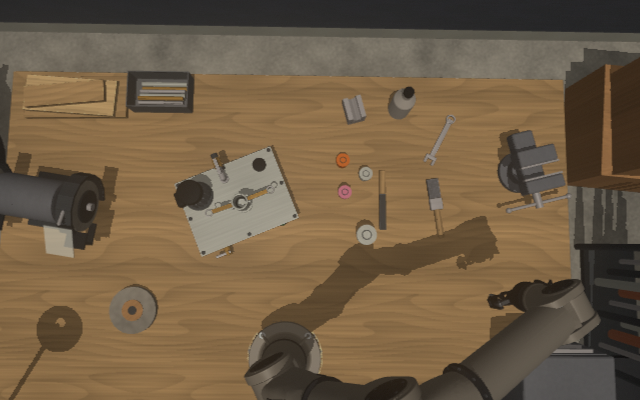

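View pics/wrist0.png

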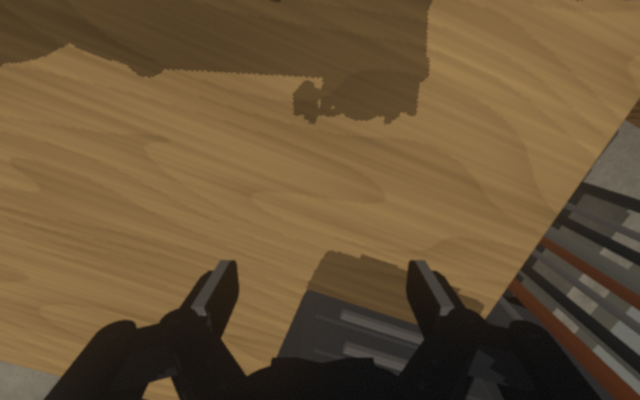

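Candidates, scene / top pixels: small silver plug (257,248)/(366,173), larger silver plug (268,202)/(366,234), pink (286,234)/(344,191), orange (283,261)/(343,160). I choose the small silver one. Next is a close crop to check it, then I'll measure.

```bash
cat > h.py <<'E'
import numpy as np,cv2
def load(n): return dict(np.load(n))
def ray(c,u,v):
    K=c["mtx"];E=c["extrinsics"]
    d=np.array([(u-K[0,2])/K[0,0],-(v-K[1,2])/K[1,1],-1.])
    return E[:3,3],E[:3,:3]@d
def onz(c,u,v,z):
    o,d=ray(c,u,v); return o+d*(z-o[2])/d[2]
def cloud(c):
    K=c["mtx"];E=c["extrinsics"];D=c["depth"]
    v,u=np.mgrid[:D.shape[0],:D.shape[1]]
    P=np.stack([(u-K[0,2])/K[0,0]*D,-(v-K[1,2])/K[1,1]*D,-D],-1)
    return P@E[:3,:3].T+E[:3,3]
def proj(c,p):
    K=c["mtx"];E=c["extrinsics"]
    q=E[:3,:3].T@(np.asarray(p)-E[:3,3]); return K[0,0]*q[0]/-q[2]+K[0,2],K[1,1]*-q[1]/-q[2]+K[1,2]
E
python3 - <<'E'
from h import *
s=load("scene0.npz");t=load("top0.npz")
a=cv2.resize(s["pixels"][150:290,220:330],None,fx=3.6,fy=3.6,interpolation=2)
b=cv2.resize(t["pixels"][140:265,165:300],None,fx=3.6,fy=3.6,interpolation=2)
cc=cv2.resize(s["pixels"][160:290,330:510],None,fx=3,fy=3,interpolation=2)
cv2.imwrite("pics/cropa.png",a[:,:,::-1]);cv2.imwrite("pics/cropb.png",b[:,:,::-1]);cv2.imwrite("pics/cropc.png",cc[:,:,::-1])
P=cloud(t)
for n,(u,v) in dict(small=(366,173),large=(366,234),pink=(344,191),orange=(343,160),coup=(240,202),motor=(190,193)).items():
    print(n,P[v,u].round(3))
# small plug top view depth
Ps=cloud(s)
for nm,Q,(u0,v0),r in (("top",P,(366,173),14),("scene",Ps,(257,248),18)):
    q=Q[v0-r:v0+r,u0-r:u0+r].reshape(-1,3)
    m=(q[:,2]>0.054)&(q[:,2]<0.07)
    q=q[m];print(nm,len(q),q.mean(0).round(4),q.min(0).round(4),q.max(0).round(4))
    (x,y),rr=cv2.minEnclosingCircle(q[:,:2].astype(np.float32));print(x,y,rr)
E
```

```text
small [ 0.601 -0.26   0.058]
large [ 0.403 -0.259  0.07 ]
pink [ 0.54  -0.188  0.065]
orange [ 0.642 -0.184  0.064]
coup [0.496 0.137 0.121]
motor [0.513 0.27  0.2  ]
top 139 [ 0.5999 -0.2591  0.0597] [ 0.5784 -0.2793  0.0544] [ 0.6208 -0.2394  0.0675]
0.6000442504882812 -0.2590521574020386 0.021891819313168526
scene 186 [ 0.6045 -0.2527  0.0599] [ 0.578  -0.2769  0.0544] [ 0.6561 -0.1989  0.0643]
0.6199170351028442 -0.23475688695907593 0.05103098228573799
```

View pics/cropa.png

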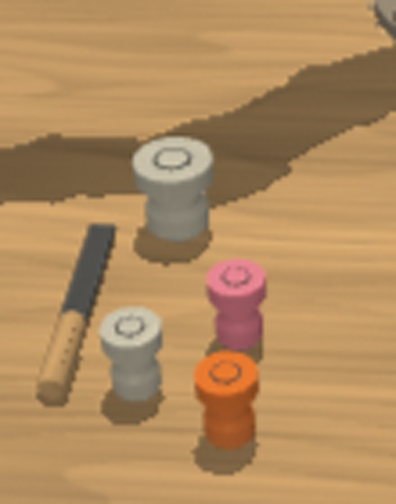

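View pics/cropb.png

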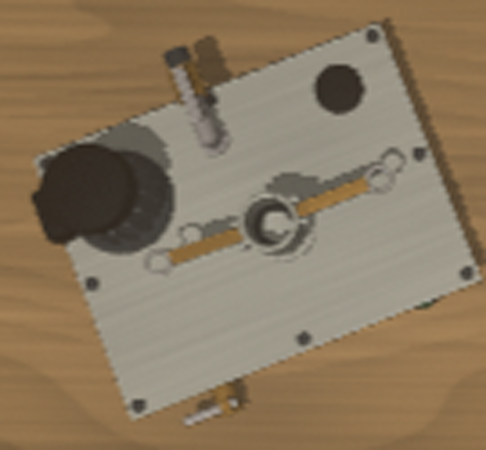

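View pics/cropc.png

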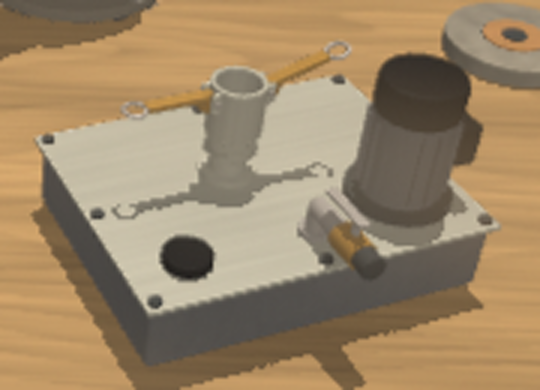

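Run:
```python
from h import *
s=load("scene0.npz");t=load("top0.npz")
for nm,c,box in (("top",t,(140,265,165,305)),("scene",s,(160,290,330,510))):
    P=cloud(c);a,b,l,r=box
    q=P[a:b,l:r].reshape(-1,3)
    m=(q[:,2]>0.068)&(q[:,2]<0.082); x=q[m][:,:2].astype(np.float32)
    print(nm,"lid z",np.median(q[m][:,2]),cv2.minAreaRect(x))
    uv=np.stack(np.meshgrid(np.arange(l,r),np.arange(a,b)),-1).reshape(-1,2)
    m=(q[:,2]>0.162)&(q[:,2]<0.182)&(np.hypot(q[:,0]-.49,q[:,1]-.13)<0.045)
    print("mouth n",m.sum(),q[m].mean(0).round(4))
    (u,v),rr=cv2.minEnclosingCircle(uv[m].astype(np.float32)); print(u,v,rr,onz(c,u,v,.172))
    m=(q[:,2]>0.19)&(q[:,2]<0.21); print("motor",cv2.minEnclosingCircle(q[m][:,:2].astype(np.float32)),q[m].mean(0))
g=cv2.resize(t["pixels"][185:220,220:262],None,fx=14,fy=14,interpolation=1); cv2.imwrite("pics/m1.png",g[:,:,::-1])
g=cv2.resize(s["pixels"][170:230,360:460],None,fx=8,fy=8,interpolation=1); cv2.imwrite("pics/m2.png",g[:,:,::-1])
```

```text
top lid z 0.07417004121684778 ((0.5049920678138733, 0.15722480416297913), (0.25111445784568787, 0.33046600222587585), 22.660959243774414)
mouth n 166 [0.4927 0.1318 0.1688]
239.0 201.0 14.866168975830078 [0.49425089 0.13160093 0.172     ]
motor ((0.49536848068237305, 0.25861790776252747), 0.06494107097387314) [0.51694903 0.27432308 0.19840393]
scene lid z 0.07579593402091267 ((0.5046351552009583, 0.16004063189029694), (0.25523704290390015, 0.3327837288379669), 22.79611587524414)
mouth n 244 [0.4974 0.133  0.1687]
408.0 188.0 16.278919219970703 [0.50010152 0.13066657 0.172     ]
motor ((0.5201606154441833, 0.2797001302242279), 0.03762748837471008) [0.526382   0.27692239 0.19914916]
```

View pics/m1.png

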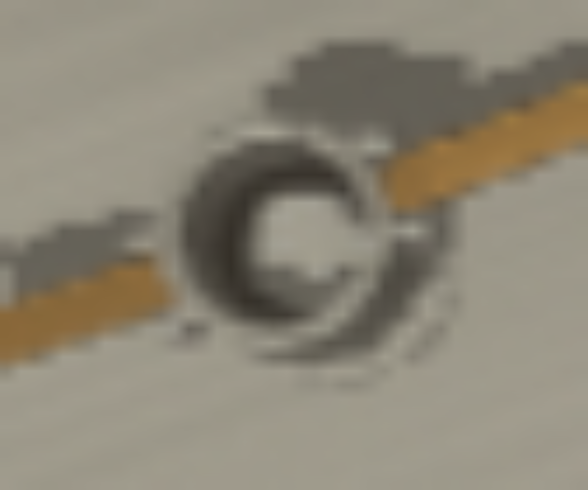

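View pics/m2.png

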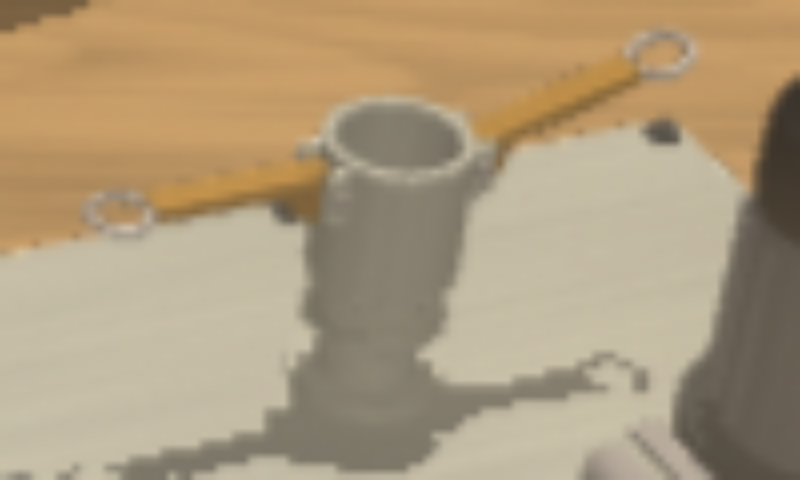

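```bash
cat >> h.py <<'E'
from scipy.spatial.transform import Rotation as Ro
def go(o,p,yaw=None):
    """tool-axis shift to point p, then rotvec (deg, after shift) to tool-down with x at yaw deg"""
    w=o["tool_rot"];R=Ro.from_quat([w[1],w[2],w[3],w[0]])
    print("t",round(o["t"],2),"pos",np.round(o["eef_pos"],4),"yaw",np.degrees(np.arctan2(R.as_matrix()[1,0],R.as_matrix()[0,0])).round(2),"F",np.round(o["contact_force"],1),"grip",round(float(o["gripper_width"])*.0854,4))
    print("shift mm",(R.inv().apply(np.asarray(p)-o["eef_pos"])*1000).round(1))
    if yaw is not None:
        a=np.radians(yaw);T=np.array([[np.cos(a),np.sin(a),0],[np.sin(a),-np.cos(a),0],[0,0,-1]])
        print("rot deg",np.degrees((R.inv()*Ro.from_matrix(T)).as_rotvec()).round(2))
E
python3 - <<'E'
import station;print([x for x in dir(station) if x[0]!='_'])
try: print(station.nose_length)
except Exception as e: print(e)
from station import *
from h import *
s=load("scene0.npz");t=load("top0.npz")
print(onz(t,239.0,201.1,.172),onz(s,409.4,187.1,.172))
# small plug head centre in both views by colour
for c,(l,r,a,b) in ((t,(350,378,160,188)),(s,(240,275,230,265))):
    im=c["pixels"][a:b,l:r]; hsv=cv2.cvtColor(im,cv2.COLOR_RGB2HSV); P=cloud(c)[a:b,l:r]
    m=((hsv[...,1]<50)&(hsv[...,2]>120)&(abs(P[...,2]-.059)<.006)).astype(np.uint8)
    n,L,st,ce=cv2.connectedComponentsWithStats(m); i=1+st[1:,4].argmax(); print(st[i],ce[i]+[l,a],onz(c,*(ce[i]+[l,a]),.060))
go(get_obs(),[.6,-.259,.2],22.7)
E
```

```text
['PlanningError', 'get_obs', 'hand_in', 'nose_length', 'read_camera']
0.017
[0.49395193 0.13159245 0.172     ] [0.49569025 0.13466579 0.172     ]
[  9   7  13  13 112] [365.36607143 173.08928571] [ 0.60045343 -0.25735098  0.06      ]
[  8   6  17  13 164] [255.76219512 241.69512195] [ 0.60520593 -0.25393883  0.06      ]
t 0.15 pos [ 0.2444 -0.6288  0.2476] yaw -68.76 F [ 0.5 -0.3  0.6] grip 0.0851
shift mm [-215.7 -465.4   47.8]
rot deg [-6.000e-02  7.000e-02 -9.146e+01]
```

Call:
send_rows(
  commands=[
    {"translation": [-0.0145, -0.031, 0], "rot": [0, 0, 0], "grip": 0.085},
    {"translation": [-0.0145, -0.031, 0], "rot": [0, 0, 0], "grip": 0.085},
    {"translation": [-0.0145, -0.031, 0], "rot": [0, 0, 0], "grip": 0.085},
    {"translation": [-0.0145, -0.031, 0], "rot": [0, 0, 0], "grip": 0.085},
    {"translation": [-0.0145, -0.031, 0], "rot": [0, 0, 0], "grip": 0.085},
  ],
)

```text
t: 0.57
eef_pos: [0.3635, -0.504, 0.248]
tool_rot: [-0.0, 0.825, -0.565, -0.0]
contact_force: [0.3, -1.0, -0.7]
gripper_width: 0.998
```

Call:
send_rows(
  commands=[
    {"translation": [-0.0145, -0.031, 0], "rot": [0, 0, 0], "grip": 0.085},
    {"translation": [-0.0145, -0.031, 0], "rot": [0, 0, 0], "grip": 0.085},
    {"translation": [-0.0145, -0.031, 0], "rot": [0, 0, 0], "grip": 0.085},
    {"translation": [-0.0145, -0.031, 0], "rot": [0, 0, 0], "grip": 0.085},
    {"translation": [-0.0145, -0.031, 0], "rot": [0, 0, 0], "grip": 0.085},
  ],
)

```text
t: 0.98
eef_pos: [0.4818, -0.3802, 0.2482]
tool_rot: [0.0, 0.825, -0.565, -0.0]
contact_force: [0.5, 0.2, 0.2]
gripper_width: 0.997
```

Call:
send_rows(
  commands=[
    {"translation": [-0.0145, -0.031, 0], "rot": [0, 0, 0], "grip": 0.085},
    {"translation": [-0.0145, -0.031, 0], "rot": [0, 0, 0], "grip": 0.085},
    {"translation": [-0.0145, -0.031, 0], "rot": [0, 0, 0], "grip": 0.085},
    {"translation": [-0.0145, -0.031, 0], "rot": [0, 0, 0], "grip": 0.085},
    {"translation": [-0.0145, -0.031, 0], "rot": [0, 0, 0], "grip": 0.085},
  ],
)

```text
t: 1.4
eef_pos: [0.5999, -0.2566, 0.2481]
tool_rot: [0.0, 0.825, -0.565, -0.0]
contact_force: [-0.0, -0.0, -0.3]
gripper_width: 0.998
```

Call:
send_rows(
  commands=[
    {"translation": [0, 0, 0], "rot": [0, 0, -7], "grip": 0.085},
    {"translation": [0, 0, 0], "rot": [0, 0, -7], "grip": 0.085},
    {"translation": [0, 0, 0], "rot": [0, 0, -7], "grip": 0.085},
    {"translation": [0, 0, 0], "rot": [0, 0, -7], "grip": 0.085},
    {"translation": [0, 0, 0], "rot": [0, 0, -7], "grip": 0.085},
  ],
)

```text
t: 1.82
eef_pos: [0.599, -0.2578, 0.2479]
tool_rot: [0.0, 0.958, -0.287, -0.0]
contact_force: [-0.4, -0.4, 0.6]
gripper_width: 0.997
```

Call:
send_rows(
  commands=[
    {"translation": [0, 0, 0], "rot": [0, 0, -7], "grip": 0.085},
    {"translation": [0, 0, 0], "rot": [0, 0, -7], "grip": 0.085},
    {"translation": [0, 0, 0], "rot": [0, 0, -7], "grip": 0.085},
    {"translation": [0, 0, 0], "rot": [0, 0, -7], "grip": 0.085},
    {"translation": [0, 0, 0], "rot": [0, 0, -7], "grip": 0.085},
  ],
)

```text
t: 2.23
eef_pos: [0.5989, -0.2579, 0.2479]
tool_rot: [-0.0, 1.0, 0.014, -0.0]
contact_force: [-0.0, -0.7, -0.4]
gripper_width: 0.991
```

Call:
send_rows(
  commands=[
    {"translation": [0, 0, 0], "rot": [0, 0, -7], "grip": 0.085},
    {"translation": [0, 0, 0], "rot": [0, 0, -7], "grip": 0.085},
    {"translation": [0, 0, 0], "rot": [0, 0, -7], "grip": 0.085},
    {"translation": [0, 0, 0], "rot": [0, 0, 0], "grip": 0.085},
    {"translation": [0, 0, 0], "rot": [0, 0, 0], "grip": 0.085},
  ],
)

```text
t: 2.65
eef_pos: [0.5989, -0.2581, 0.248]
tool_rot: [-0.0, 0.982, 0.191, -0.0]
contact_force: [-0.8, 0.8, -0.8]
gripper_width: 0.997
```

Run:
```python
from station import *
from h import *
c=read_camera("wrist");np.savez("w1.npz",**c);cv2.imwrite("pics/w1.png",c["pixels"][:,:,::-1])
go(get_obs(),[.601,-.257,.2],22.7)
P=cloud(c); im=c["pixels"];hsv=cv2.cvtColor(im,cv2.COLOR_RGB2HSV)
print(proj(c,[.601,-.257,.06]))
m=((hsv[...,1]<60)&(abs(P[...,2]-.059)<.008)&(np.hypot(P[...,0]-.6,P[...,1]+.257)<.05)).astype(np.uint8)
n,L,st,ce=cv2.connectedComponentsWithStats(m);i=1+st[1:,4].argmax();print(st[i],ce[i],onz(c,*ce[i],.06))
```

```text
t 2.7 pos [ 0.599 -0.258  0.248] yaw 22.01 F [ 0.3 -1.   0.5] grip 0.0853
shift mm [ 2.3 -0.2 48. ]
rot deg [-0.02  0.02 -0.69]
(np.float64(325.61145270082807), np.float64(179.7169055181186))
[ 305  157   39   41 1213] [324.29431162 177.31409728] [ 0.59865227 -0.25503661  0.06      ]
```

View pics/w1.png

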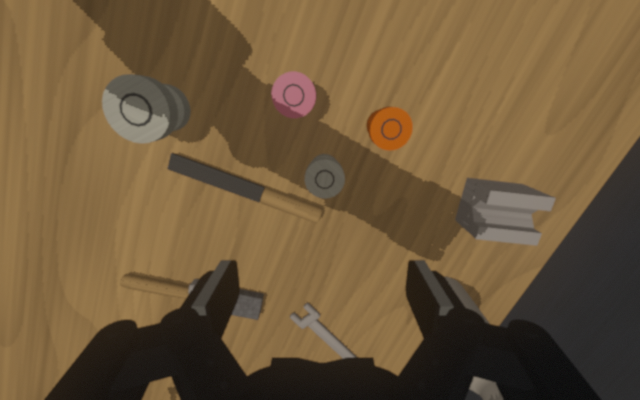

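Call:
send_rows(
  commands=[
    {"translation": [0.001, -0.0015, 0.03], "rot": [0, 0, -0.7], "grip": 0.085},
    {"translation": [0, 0, 0.03], "rot": [0, 0, 0], "grip": 0.085},
    {"translation": [0, 0, 0.03], "rot": [0, 0, 0], "grip": 0.085},
    {"translation": [0, 0, 0.03], "rot": [0, 0, 0], "grip": 0.085},
    {"translation": [0, 0, 0.03], "rot": [0, 0, 0], "grip": 0.085},
  ],
)

```text
t: 3.12
eef_pos: [0.5995, -0.2562, 0.0971]
tool_rot: [0.0, 0.98, 0.197, 0.0]
contact_force: [0.4, -0.1, -0.5]
gripper_width: 0.991
```

Call:
send_rows(
  commands=[
    {"translation": [0, 0, 0.02], "rot": [0, 0, 0], "grip": 0.085},
    {"translation": [0, 0, 0.018], "rot": [0, 0, 0], "grip": 0.085},
    {"translation": [0, 0, 0], "rot": [0, 0, 0], "grip": 0.06},
    {"translation": [0, 0, 0], "rot": [0, 0, 0], "grip": 0.06},
    {"translation": [0, 0, 0], "rot": [0, 0, 0], "grip": 0.06},
  ],
  force=50,
)

```text
t: 3.53
eef_pos: [0.6004, -0.2563, 0.0615]
tool_rot: [0.0, 0.98, 0.198, 0.001]
contact_force: [0.1, 0.1, 0.6]
gripper_width: 0.699
```

Run:
```python
from station import *
from h import *
c=read_camera("wrist");np.savez("w2.npz",**c);cv2.imwrite("pics/w2.png",c["pixels"][:,:,::-1])
go(get_obs(),[.5995,-.256,.06],22.7)
```

```text
t 3.58 pos [ 0.6007 -0.2564  0.062 ] yaw 22.89 F [ 0.5 -0.7  0.9] grip 0.06
shift mm [-0.9 -0.9  2. ]
rot deg [ 0.1  -0.11  0.19]
```

View pics/w2.png

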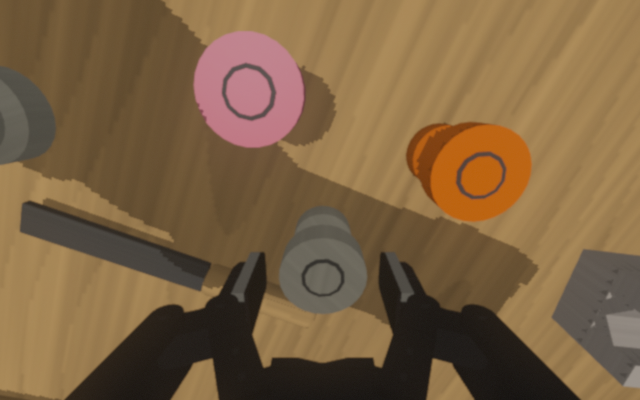

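The small silver head at (323,275) sits centred between the fingers at (250,275) and (395,275). Next I close the jaws.

Call:
send_rows(
  commands=[
    {"translation": [0, 0, 0.001], "rot": [0, 0, 0], "grip": 0.035},
    {"translation": [0, 0, 0], "rot": [0, 0, 0], "grip": 0.035},
    {"translation": [0, 0, 0], "rot": [0, 0, 0], "grip": 0.035},
    {"translation": [0, 0, 0], "rot": [0, 0, 0], "grip": 0.035},
    {"translation": [0, 0, 0], "rot": [0, 0, 0], "grip": 0.035},
  ],
  force=50,
)

```text
t: 4.0
eef_pos: [0.6007, -0.2565, 0.0611]
tool_rot: [0.001, 0.98, 0.199, 0.001]
contact_force: [-0.4, 0.3, 6.5]
gripper_width: 0.492
```

Call:
send_rows(
  commands=[
    {"translation": [0, 0, 0], "rot": [0, 0, 0], "grip": 0.035},
    {"translation": [0, 0, -0.01], "rot": [0, 0, 0], "grip": 0.035},
    {"translation": [0, 0, -0.02], "rot": [0, 0, 0], "grip": 0.035},
    {"translation": [0, 0, -0.03], "rot": [0, 0, 0], "grip": 0.035},
    {"translation": [0, 0, -0.03], "rot": [0, 0, 0], "grip": 0.035},
  ],
)

```text
t: 4.42
eef_pos: [0.5983, -0.2558, 0.1497]
tool_rot: [-0.001, 0.98, 0.199, -0.001]
contact_force: [2.0, -0.8, -2.7]
gripper_width: 0.493
```

Run:
```python
from station import *
from h import *
c=read_camera("wrist");np.savez("w3.npz",**c);cv2.imwrite("pics/w3.png",c["pixels"][:,:,::-1])
go(get_obs(),[.4945,.132,.29],22.7)
```

```text
t 4.47 pos [ 0.6022 -0.2568  0.1572] yaw 22.92 F [ 1.7 -0.3  2.1] grip 0.0418
shift mm [  53.  -399.4 -134.6]
rot deg [ 0.3  -0.32  0.22]
```

View pics/w3.png

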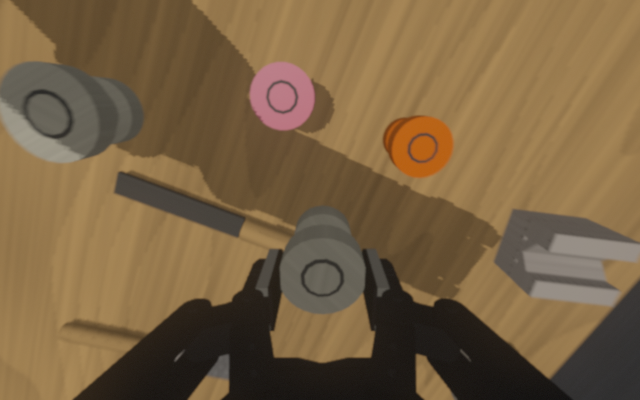

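Call:
send_rows(
  commands=[
    {"translation": [0.004, -0.01, -0.035], "rot": [0, 0, 0], "grip": 0.035},
    {"translation": [0.004, -0.02, -0.03], "rot": [0, 0, 0], "grip": 0.035},
    {"translation": [0.004, -0.028, -0.025], "rot": [0, 0, 0], "grip": 0.035},
    {"translation": [0.004, -0.03, -0.025], "rot": [0, 0, 0], "grip": 0.035},
    {"translation": [0.004, -0.03, -0.015], "rot": [0, 0, 0], "grip": 0.035},
  ],
)

```text
t: 4.88
eef_pos: [0.5721, -0.1386, 0.2824]
tool_rot: [0.001, 0.98, 0.198, 0.001]
contact_force: [1.0, -0.4, -2.9]
gripper_width: 0.488
```

Call:
send_rows(
  commands=[
    {"translation": [0.004, -0.033, 0], "rot": [0, 0, 0], "grip": 0.035},
    {"translation": [0.004, -0.033, 0], "rot": [0, 0, 0], "grip": 0.035},
    {"translation": [0.004, -0.033, 0], "rot": [0, 0, 0], "grip": 0.035},
    {"translation": [0.004, -0.033, 0], "rot": [0, 0, 0], "grip": 0.035},
    {"translation": [0.004, -0.033, 0], "rot": [0, 0, 0], "grip": 0.035},
  ],
)

```text
t: 5.3
eef_pos: [0.5248, 0.0213, 0.2796]
tool_rot: [0.0, 0.98, 0.199, -0.0]
contact_force: [-0.3, -0.3, -3.3]
gripper_width: 0.494
```

Call:
send_rows(
  commands=[
    {"translation": [0.004, -0.033, 0], "rot": [0, 0, 0], "grip": 0.035},
    {"translation": [0.004, -0.033, 0], "rot": [0, 0, 0], "grip": 0.035},
    {"translation": [0.003, -0.028, 0], "rot": [0, 0, 0], "grip": 0.035},
    {"translation": [0.002, -0.014, 0], "rot": [0, 0, 0], "grip": 0.035},
    {"translation": [0, 0, 0], "rot": [0, 0, 0], "grip": 0.035},
  ],
)

```text
t: 5.72
eef_pos: [0.494, 0.129, 0.2799]
tool_rot: [-0.001, 0.979, 0.202, 0.0]
contact_force: [-0.3, -0.6, -2.7]
gripper_width: 0.49
```

Run:
```python
from station import *
from h import *
c=read_camera("wrist");np.savez("w4.npz",**c);cv2.imwrite("pics/w4.png",c["pixels"][:,:,::-1])
for n in ("scene","top"):
    d=read_camera(n);np.savez(n+"4.npz",**d)
    if n=="scene":cv2.imwrite("pics/s4.png",cv2.resize(d["pixels"][100:260,330:490],None,fx=4,fy=4,interpolation=1)[:,:,::-1])
go(get_obs(),[.4945,.132,.29],22.7)
```

```text
t 5.87 pos [0.4959 0.1236 0.2793] yaw 22.9 F [ 0.6 -0.7 -3.5] grip 0.0423
shift mm [  2.   -8.3 -10.7]
rot deg [0.05 0.03 0.2 ]
```

View pics/w4.png

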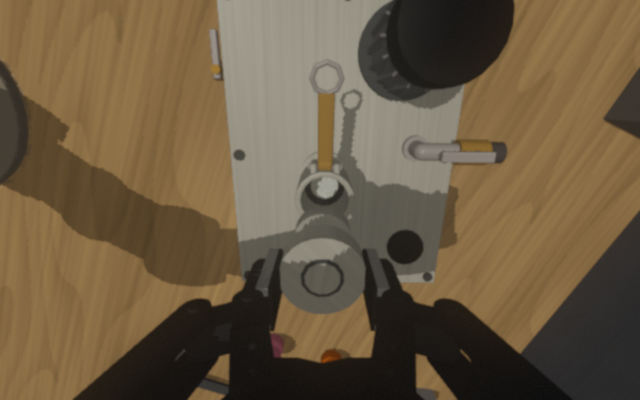

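View pics/s4.png

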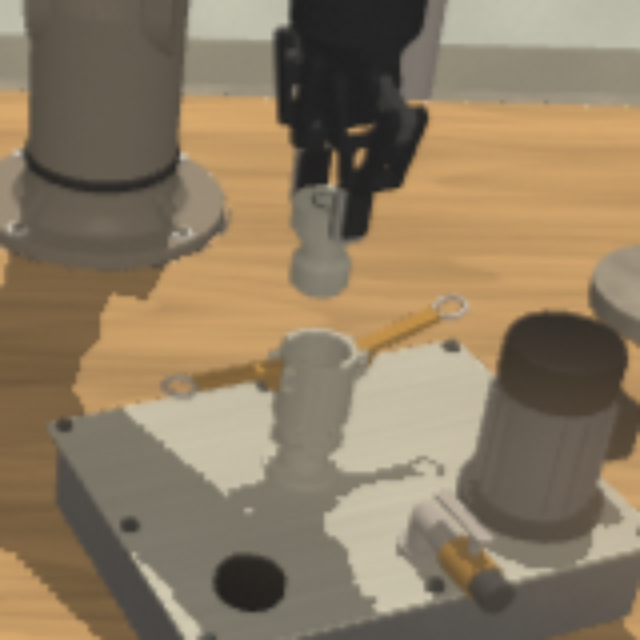

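Run:
```python
from h import *
c=load("w4.npz");s=load("scene4.npz");t=load("top4.npz")
cv2.imwrite("pics/w4c.png",cv2.resize(c["pixels"][150:320,270:380],None,fx=3.5*1,fy=3.5,interpolation=1)[:,:,::-1])
cv2.imwrite("pics/s4c.png",cv2.resize(s["pixels"][140:230,385:440],None,fx=6.6,fy=6.6,interpolation=1)[:,:,::-1])
cv2.imwrite("pics/t4c.png",cv2.resize(t["pixels"][150:270,160:310],None,fx=4,fy=4,interpolation=1)[:,:,::-1])
print(c["extrinsics"].round(4))
```

```text
[[ 9.186e-01 -3.734e-01 -1.294e-01  4.593e-01]
 [ 3.951e-01  8.680e-01  3.006e-01  2.061e-01]
 [ 1.000e-04 -3.273e-01  9.449e-01  4.054e-01]
 [ 0.000e+00  0.000e+00  0.000e+00  1.000e+00]]
```

View pics/w4c.png

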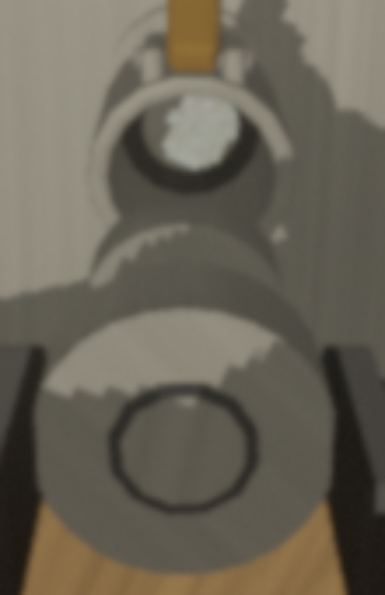

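View pics/s4c.png

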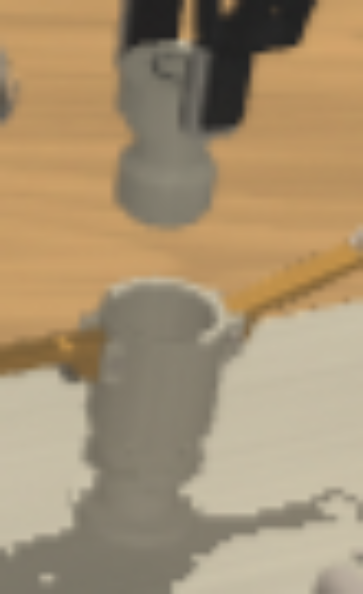

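View pics/t4c.png

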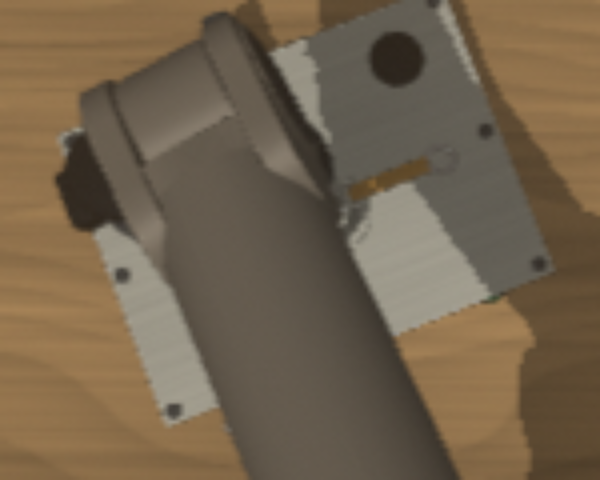

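Run:
```python
from station import *
from h import *
c=load("w4.npz");s=load("scene4.npz")
a=np.radians(22.7);X=np.array([np.cos(a),np.sin(a),0]);Y=np.array([-np.sin(a),np.cos(a),0])
o=get_obs();zt=.2793
f=lambda u,v:(270+(u+.5)/3.5-.5,150+(v+.5)/3.5-.5)
g=lambda u,v:(385+(u+.5)/6.6-.5,140+(v+.5)/6.6-.5)
rim=onz(c,*f(190,78),.172)-.025*Y; le=onz(c,*f(92,170),.172);ri=onz(c,*f(292,165),.172)
print("mouth wrist",rim,"x mid",((le+ri)/2),np.linalg.norm(le-ri))
P=cloud(c); print("depth head top z",P[278,322])
h=onz(c,*f(184,446),zt-.001);print("head wrist",h, "hring",onz(c,*f(184,448),zt-.001))
hl=onz(c,*f(34,441),zt-.001);hr=onz(c,*f(336,441),zt-.001);print((hl+hr)/2,np.linalg.norm(hl-hr))
d=rim-h;print("wrist: mouth-plug in mouth x,y mm",(d@X*1e3).round(1),(d@Y*1e3).round(1), "xmid", (((le+ri)/2-(hl+hr)/2)@X*1e3).round(1))
# scene: mouth ellipse center, nose bottom front arc
m=onz(s,*g(163,314),.172)
nb=onz(s,*g(165,228),zt-.061+.002) # lowest front point of nose foot
cam=s["extrinsics"][:3,3]; dr=cam-nb;dr[2]=0;dr/=np.linalg.norm(dr)
n=nb-dr*.0175
print("scene mouth",m,"nose",n,"d xy",((m-n)@X*1e3).round(1),((m-n)@Y*1e3).round(1))
mf=onz(s,*g(161,348),.172)-dr*.025;mb=onz(s,*g(163,280),.172)+dr*.025;print(mf,mb)
print(o["eef_pos"])
```

```text
mouth wrist [0.49253062 0.13199255 0.172     ] x mid [0.49191358 0.13532081 0.172     ] 0.04737247756993479
depth head top z [0.49224789 0.12943008 0.2801269 ]
head wrist [0.49261401 0.128847   0.2783    ] hring [0.49274457 0.12854357 0.2783    ]
[0.4924189  0.12965974 0.2783    ] 0.04282964310837646
wrist: mouth-plug in mouth x,y mm 1.1 2.9 xmid 1.7
scene mouth [0.49595103 0.13431575 0.172     ] nose [0.49362444 0.13072901 0.2203    ] d xy 3.5 2.4
[0.49500212 0.13551499 0.172     ] [0.49609804 0.13244285 0.172     ]
[0.49588815 0.12355141 0.27931355]
```

Call:
send_rows(
  commands=[
    {"translation": [0, 0, 0], "rot": [0, 0, 0], "grip": 0.035},
    {"translation": [0, 0, 0], "rot": [0, 0, 0], "grip": 0.035},
    {"translation": [0, 0, 0], "rot": [0, 0, 0], "grip": 0.035},
    {"translation": [0, 0, 0], "rot": [0, 0, 0], "grip": 0.035},
    {"translation": [0, 0, 0], "rot": [0, 0, 0], "grip": 0.035},
  ],
)

```text
t: 6.28
eef_pos: [0.496, 0.1242, 0.2792]
tool_rot: [-0.0, 0.98, 0.199, -0.0]
contact_force: [-0.5, -1.4, -3.0]
gripper_width: 0.493
```

Run:
```python
from station import *
from h import *
print(get_obs()["eef_pos"])
d=read_camera("scene");np.savez("scene5.npz",**d)
print(get_obs()["eef_pos"])
c=read_camera("wrist");np.savez("w5.npz",**c)
go(get_obs(),[.4945,.132,.29],22.7)
print(c["extrinsics"])
cv2.imwrite("pics/w5c.png",cv2.resize(c["pixels"][150:320,270:380],None,fx=3.5,fy=3.5,interpolation=1)[:,:,::-1])
cv2.imwrite("pics/s5c.png",cv2.resize(d["pixels"][140:230,385:440],None,fx=6.6,fy=6.6,interpolation=1)[:,:,::-1])
```

```text
[0.49602243 0.1241848  0.27923439]
[0.49601227 0.12429932 0.27927626]
t 6.38 pos [0.496  0.1244 0.2793] yaw 22.93 F [-0.8  1.5 -2.6] grip 0.0419
shift mm [  1.6  -7.6 -10.7]
rot deg [-0.   -0.    0.23]
[[ 9.21454991e-01 -3.67151839e-01 -1.26965450e-01  4.61952702e-01]
 [ 3.88484518e-01  8.70271182e-01  3.02833038e-01  2.01846379e-01]
 [-6.91334859e-04 -3.28371126e-01  9.44548530e-01  4.04647190e-01]
 [ 0.00000000e+00  0.00000000e+00  0.00000000e+00  1.00000000e+00]]
```

View pics/w5c.png

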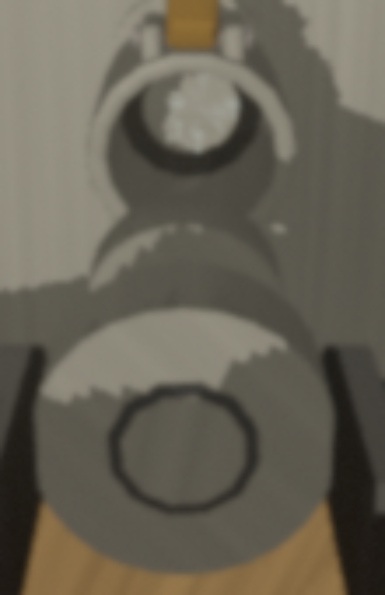

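View pics/s5c.png

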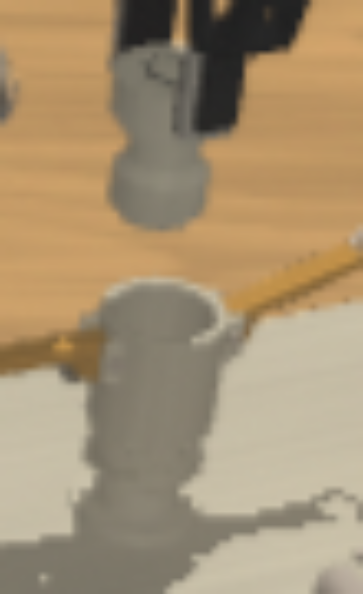

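Run:
```python
from station import *
from h import *
c=load("w5.npz");s=load("scene5.npz")
a=np.radians(22.7);X=np.array([np.cos(a),np.sin(a),0]);Y=np.array([-np.sin(a),np.cos(a),0])
zt=.2793
f=lambda u,v:(270+(u+.5)/3.5-.5,150+(v+.5)/3.5-.5)
g=lambda u,v:(385+(u+.5)/6.6-.5,140+(v+.5)/6.6-.5)
rim=onz(c,*f(191,52),.172)-.025*Y; le=onz(c,*f(90,150),.172);ri=onz(c,*f(295,150),.172)
h=onz(c,*f(184,447),zt-.001); hl=onz(c,*f(34,441),zt-.001);hr=onz(c,*f(336,441),zt-.001)
print("mouth",rim,(le+ri)/2,"head",h,(hl+hr)/2)
d=rim-h;print("wrist x,y mm",(d@X*1e3).round(1),(d@Y*1e3).round(1), "xmid", (((le+ri)/2-(hl+hr)/2)@X*1e3).round(1))
# also nose foot arc (visible far edge) top at (182,226)
m=onz(s,*g(163,314),.172)
cam=s["extrinsics"][:3,3]
nb=onz(s,*g(158,228),zt-.061); dr=cam-nb;dr[2]=0;dr/=np.linalg.norm(dr)
n=nb-dr*.0172
print("scene mouth",m,"nose",n,"d xy",((m-n)@X*1e3).round(1),((m-n)@Y*1e3).round(1))
# expected px of mouth circle for candidates
for M in ([.4945,.132],[.4955,.1325],[.494,.133]):
    th=np.linspace(0,2*np.pi,73); R=np.array([proj(c,[M[0]+.025*np.cos(t),M[1]+.025*np.sin(t),.172]) for t in th])
    S=np.array([proj(s,[M[0]+.025*np.cos(t),M[1]+.025*np.sin(t),.172]) for t in th])
    w=lambda R,l,t,k:((R.min(0)-[l,t]+.5)*k-.5).round(0).tolist()+((R.max(0)-[l,t]+.5)*k-.5).round(0).tolist()
    print(M,w(R,270,150,3.5),w(S,385,140,6.6))
```

```text
mouth [0.49252621 0.13304426 0.172     ] [0.49232841 0.13473545 0.172     ] head [0.4945647  0.12440063 0.2783    ] [0.49430979 0.12536179 0.2783    ]
wrist x,y mm 1.5 8.8 xmid 1.8
scene mouth [0.49595103 0.13431575 0.172     ] nose [0.4908201  0.12858985 0.2183    ] d xy 6.9 3.3
[0.4945, 0.132] [90.0, 60.0, 303.0, 261.0] [92.0, 277.0, 222.0, 348.0]
[0.4955, 0.1325] [95.0, 59.0, 307.0, 261.0] [93.0, 278.0, 224.0, 349.0]
[0.494, 0.133] [90.0, 55.0, 302.0, 257.0] [94.0, 276.0, 224.0, 347.0]
```

Call:
send_rows(
  commands=[
    {"translation": [0.002, -0.007, 0], "rot": [0, 0, 0], "grip": 0.035},
    {"translation": [0, 0, 0.013], "rot": [0, 0, 0], "grip": 0.035},
    {"translation": [0, 0, 0.013], "rot": [0, 0, 0], "grip": 0.035},
    {"translation": [0, 0, 0.012], "rot": [0, 0, 0], "grip": 0.035},
    {"translation": [0, 0, 0], "rot": [0, 0, 0], "grip": 0.035},
  ],
)

```text
t: 6.8
eef_pos: [0.4936, 0.1316, 0.2389]
tool_rot: [0.0, 0.98, 0.199, -0.002]
contact_force: [-0.4, 1.1, -2.0]
gripper_width: 0.494
```

Call:
send_rows(
  commands=[
    {"translation": [0, 0, 0], "rot": [0, 0, 0], "grip": 0.035},
    {"translation": [0, 0, 0], "rot": [0, 0, 0], "grip": 0.035},
    {"translation": [0, 0, 0], "rot": [0, 0, 0], "grip": 0.035},
    {"translation": [0, 0, 0], "rot": [0, 0, 0], "grip": 0.035},
    {"translation": [0, 0, 0], "rot": [0, 0, 0], "grip": 0.035},
  ],
)

```text
t: 7.22
eef_pos: [0.4954, 0.1319, 0.2419]
tool_rot: [0.0, 0.98, 0.199, 0.001]
contact_force: [0.4, -0.6, -3.0]
gripper_width: 0.488
```

Run:
```python
from station import *
from h import *
d=read_camera("scene");np.savez("scene6.npz",**d)
c=read_camera("wrist");np.savez("w6.npz",**c)
go(get_obs(),[.4945,.132,.24],22.7)
cv2.imwrite("pics/w6c.png",cv2.resize(c["pixels"][150:320,270:380],None,fx=3.5,fy=3.5,interpolation=1)[:,:,::-1])
cv2.imwrite("pics/s6c.png",cv2.resize(d["pixels"][145:215,375:445],None,fx=8,fy=8,interpolation=1)[:,:,::-1])
```

```text
t 7.32 pos [0.4952 0.1318 0.2416] yaw 22.93 F [ 0.8 -0.4 -3.3] grip 0.0419
shift mm [-0.6 -0.5  1.6]
rot deg [ 0.01 -0.03  0.23]
```

View pics/w6c.png

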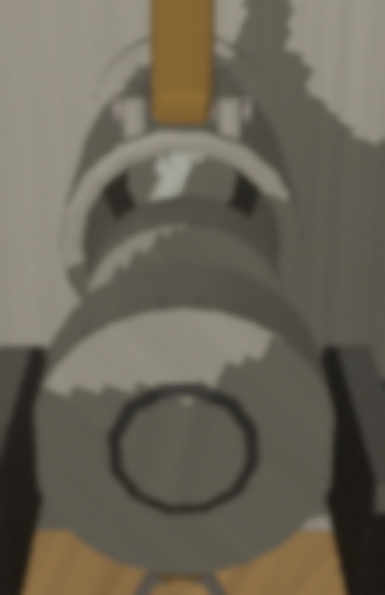

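View pics/s6c.png

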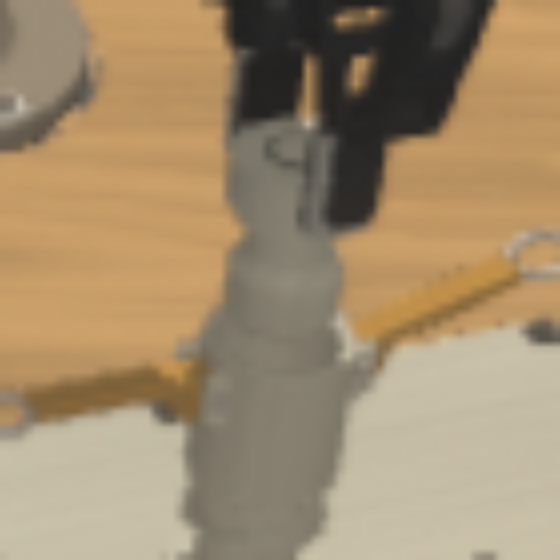

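Run:
```python
from station import *
from h import *
c=load("w6.npz");s=load("scene6.npz")
a=np.radians(22.7);X=np.array([np.cos(a),np.sin(a),0]);Y=np.array([-np.sin(a),np.cos(a),0])
zt=.2416
f=lambda u,v:(270+(u+.5)/3.5-.5,150+(v+.5)/3.5-.5)
g=lambda u,v:(375+(u+.5)/8-.5,145+(v+.5)/8-.5)
M=onz(c,*f(180,132),.172)-.025*Y
xm=(onz(c,*f(63,240),.172)+onz(c,*f(295,195),.172))/2
h=onz(c,*f(184,447),zt-.001);hl=onz(c,*f(34,441),zt-.001);hr=onz(c,*f(336,441),zt-.001);h2=(hl+hr)/2
n1=onz(c,*f(183,225),zt-.061+.0)-.0165*Y
n2=onz(c,*f(183,225),zt-.061+.002)-.01825*Y
W=lambda p:[(p@X*1e3).round(1),(p@Y*1e3).round(1)]
print("M",W(M),W(xm),"head",W(h),W(h2),"nose",W(n1),W(n2),"tcp",W(get_obs()["eef_pos"]))
# scene: horizontal extents
v=330;m=onz(s,*g(276,345),.172)
n=onz(s,*g(284,300),zt-.061+.010) ;print("scene mouth",W(m),"nose",W(n))
```

```text
M [np.float64(505.7), np.float64(-67.9)] [np.float64(505.3), np.float64(-60.9)] head [np.float64(506.5), np.float64(-69.0)] [np.float64(506.6), np.float64(-68.0)] nose [np.float64(506.3), np.float64(-75.5)] [np.float64(506.3), np.float64(-76.5)] tcp [np.float64(507.7), np.float64(-69.5)]
scene mouth [np.float64(511.4), np.float64(-69.2)] nose [np.float64(513.5), np.float64(-70.0)]
```

Run:
```python
from h import *
c=load("w6.npz")
a=np.radians(22.7);X=np.array([np.cos(a),np.sin(a),0]);Y=np.array([-np.sin(a),np.cos(a),0])
zb=.1806
for nm,r,z in (("headtop",.022,.06),("headbot",.022,.044),("land bot",.01825,.038),("nosetop",.01825,.02),("foot+2",.01825,.002),("foot+4",.01825,.004),("foot",.016,0)):
    p=X*.5065+Y*(-.0687+r);u,v=proj(c,[p[0],p[1],zb+z]);print(nm,((u-270+.5)*3.5-.5).round(),((v-150+.5)*3.5-.5).round())
p=X*.5057+Y*(-.068+.025);print("rim",((proj(c,[p[0],p[1],.172])[1]-150+.5)*3.5-.5))
print(c["depth"][[278,250,232,222],322], cloud(c)[[278,250,232,222,218],322].round(4))
```

```text
headtop 185.0 305.0
headbot 184.0 257.0
land bot 184.0 264.0
nosetop 184.0 222.0
foot+2 184.0 187.0
foot+4 184.0 190.0
foot 184.0 194.0
rim 132.48458817657928
[0.14621319 0.14301877 0.14762858 0.1756882 ] [[0.4937 0.132  0.2415]
 [0.488  0.1454 0.2398]
 [0.4856 0.1512 0.2328]
 [0.4881 0.1453 0.2053]
 [0.4875 0.1466 0.2026]]
```

Call:
send_rows(
  commands=[
    {"translation": [-0.001, -0.001, 0], "rot": [0, 0, 0], "grip": 0.035},
    {"translation": [0, 0, 0.003], "rot": [0, 0, 0], "grip": 0.035},
    {"translation": [0, 0, 0.003], "rot": [0, 0, 0], "grip": 0.035},
    {"translation": [0, 0, 0.003], "rot": [0, 0, 0], "grip": 0.035},
    {"translation": [0, 0, 0.003], "rot": [0, 0, 0], "grip": 0.035},
  ],
)

```text
t: 7.73
eef_pos: [0.4936, 0.1323, 0.2288]
tool_rot: [0.0, 0.98, 0.199, -0.0]
contact_force: [0.2, 0.5, -3.5]
gripper_width: 0.491
```

Run:
```python
from station import *
from h import *
go(get_obs(),[.4945,.132,.24],22.7)
```

```text
t 7.73 pos [0.4936 0.1323 0.2288] yaw 22.95 F [ 0.2  0.5 -3.5] grip 0.042
shift mm [  0.7   0.6 -11.2]
rot deg [-0.    0.02  0.25]
```

Call:
send_rows(
  commands=[
    {"translation": [0, 0, 0.003], "rot": [0, 0, 0], "grip": 0.035},
    {"translation": [0, 0, 0.003], "rot": [0, 0, 0], "grip": 0.035},
    {"translation": [0, 0, 0.003], "rot": [0, 0, 0], "grip": 0.035},
    {"translation": [0, 0, 0.003], "rot": [0, 0, 0], "grip": 0.035},
    {"translation": [0, 0, 0], "rot": [0, 0, 0], "grip": 0.035},
  ],
)

```text
t: 8.15
eef_pos: [0.4934, 0.1322, 0.2166]
tool_rot: [0.0, 0.98, 0.199, -0.001]
contact_force: [-0.2, -0.7, -2.4]
gripper_width: 0.495
```

Run:
```python
from station import *
from h import *
d=read_camera("scene")
c=read_camera("wrist")
go(get_obs(),[.4945,.132,.192],22.7);print(get_obs()["torque"])
A=cv2.resize(c["pixels"][150:320,270:380],None,fx=3,fy=3,interpolation=1)
B=cv2.resize(d["pixels"][145:215,375:445],None,fx=6,fy=6,interpolation=1)
I=np.zeros((510,760,3),np.uint8);I[:510,:330]=A;I[:420,335:755]=B
cv2.imwrite("pics/i7.png",I[:,:,::-1])
```

```text
t 8.25 pos [0.4937 0.1323 0.2172] yaw 22.95 F [ 0.1 -0.2 -3.2] grip 0.0423
shift mm [ 0.6  0.6 25.2]
rot deg [-0.01  0.01  0.25]
[ 0.03922096  0.02659481 -0.02973933]
```

View pics/i7.png

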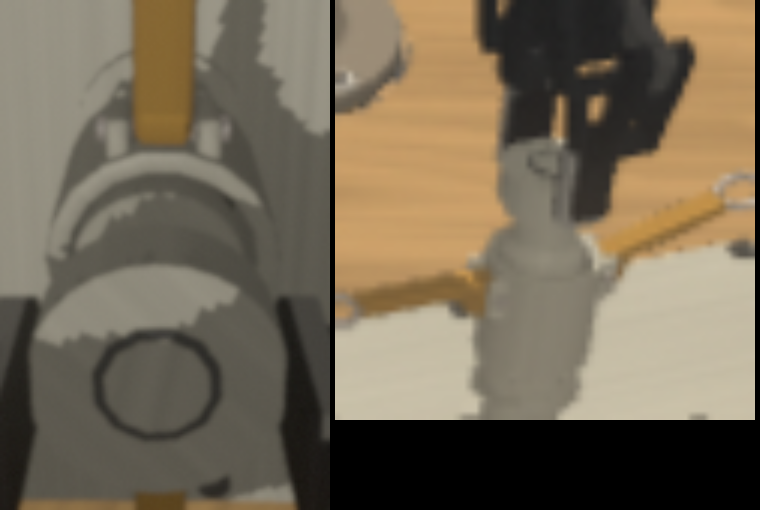

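The nose is inside the bore (scene crop (540,255)) with no contact force. Continuing down.

Call:
send_rows(
  commands=[
    {"translation": [0, 0, 0.005], "rot": [0, 0, 0], "grip": 0.035},
    {"translation": [0, 0, 0.006], "rot": [0, 0, 0], "grip": 0.035},
    {"translation": [0, 0, 0.006], "rot": [0, 0, 0], "grip": 0.035},
    {"translation": [0, 0, 0.004], "rot": [0, 0, 0], "grip": 0.035},
    {"translation": [0, 0, 0], "rot": [0, 0, 0], "grip": 0.035},
  ],
)

```text
t: 8.67
eef_pos: [0.4931, 0.132, 0.195]
tool_rot: [-0.0, 0.98, 0.199, -0.001]
contact_force: [-0.1, -0.1, -2.9]
gripper_width: 0.492
```

Run:
```python
from station import *
from h import *
go(get_obs(),[.4945,.132,.192],22.7);print(get_obs()["torque"])
```

```text
t 8.67 pos [0.4931 0.132  0.195 ] yaw 22.95 F [-0.1 -0.1 -2.9] grip 0.042
shift mm [1.3 0.6 3. ]
rot deg [-0.02  0.11  0.25]
[-0.0116677  -0.00260938 -0.01017421]
```

Call:
send_rows(
  commands=[
    {"translation": [0, 0, 0.002], "rot": [0, 0, 0], "grip": 0.035},
    {"translation": [0, 0, 0.001], "rot": [0, 0, 0], "grip": 0.035},
    {"translation": [0, 0, 0.001], "rot": [0, 0, 0], "grip": 0.035},
    {"translation": [0, 0, 0], "rot": [0, 0, 0], "grip": 0.035},
    {"translation": [0, 0, 0], "rot": [0, 0, 0], "grip": 0.035},
  ],
)

```text
t: 9.08
eef_pos: [0.4938, 0.1324, 0.1925]
tool_rot: [0.0, 0.98, 0.199, 0.0]
contact_force: [-0.8, -1.1, -2.3]
gripper_width: 0.493
```

Run:
```python
from station import *
from h import *
go(get_obs(),[.4945,.132,.192],22.7);print(get_obs()["torque"])
```

```text
t 9.08 pos [0.4938 0.1324 0.1925] yaw 22.95 F [-0.8 -1.1 -2.3] grip 0.0421
shift mm [0.5 0.6 0.5]
rot deg [ 0.01 -0.01  0.25]
[-0.03730191  0.10601212 -0.00286106]
```

Call:
send_rows(
  commands=[
    {"translation": [0, 0, 0.001], "rot": [0, 0, 0], "grip": 0.035},
    {"translation": [0, 0, 0], "rot": [0, 0, 0], "grip": 0.06},
    {"translation": [0, 0, 0], "rot": [0, 0, 0], "grip": 0.06},
    {"translation": [0, 0, 0], "rot": [0, 0, 0], "grip": 0.075},
    {"translation": [0, 0, 0], "rot": [0, 0, 0], "grip": 0.085},
  ],
)

```text
t: 9.5
eef_pos: [0.494, 0.1324, 0.1916]
tool_rot: [-0.0, 0.98, 0.199, 0.0]
contact_force: [0.5, 0.7, -0.1]
gripper_width: 0.957
```

Call:
send_rows(
  commands=[
    {"translation": [0, 0, -0.01], "rot": [0, 0, 0], "grip": 0.085},
    {"translation": [0, 0, -0.02], "rot": [0, 0, 0], "grip": 0.085},
    {"translation": [0, 0, -0.02], "rot": [0, 0, 0], "grip": 0.085},
    {"translation": [0, 0, -0.015], "rot": [0, 0, 0], "grip": 0.085},
    {"translation": [0, 0, 0], "rot": [0, 0, 0], "grip": 0.085},
  ],
)

```text
t: 9.92
eef_pos: [0.4956, 0.1334, 0.2603]
tool_rot: [-0.0, 0.98, 0.199, 0.003]
contact_force: [0.4, -0.1, 1.1]
gripper_width: 0.993
```

Run:
```python
from station import *
from h import *
d=read_camera("scene");np.savez("scene8.npz",**d)
c=read_camera("wrist");np.savez("w8.npz",**c)
go(get_obs(),[.4945,.132,.26],-67.3)
A=cv2.resize(c["pixels"][80:350,200:450],None,fx=1.9,fy=1.9,interpolation=1)
B=cv2.resize(d["pixels"][145:235,375:445],None,fx=4.2*1,fy=4.2,interpolation=1)
I=np.zeros((520,780,3),np.uint8);I[:A.shape[0],:A.shape[1]]=A;I[:B.shape[0],480:480+B.shape[1]]=B
cv2.imwrite("pics/i8.png",I[:,:,::-1])
```

```text
t 10.02 pos [0.4941 0.1324 0.2572] yaw 22.93 F [-0.4  0.3 -0.5] grip 0.0851
shift mm [ 0.2  0.5 -2.8]
rot deg [-5.000e-02 -1.000e-01  9.023e+01]
```

View pics/i8.png

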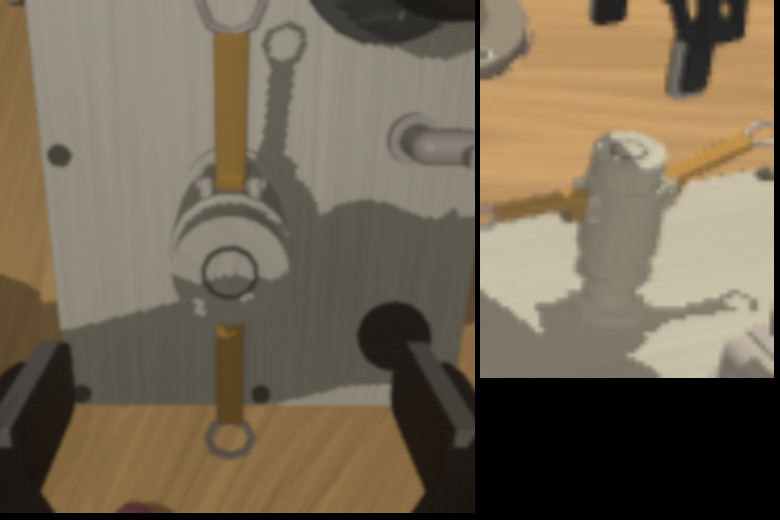

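Call:
send_rows(
  commands=[
    {"translation": [0, 0, 0], "rot": [0, 0, 7], "grip": 0.085},
    {"translation": [0, 0, 0], "rot": [0, 0, 7], "grip": 0.085},
    {"translation": [0, 0, 0], "rot": [0, 0, 7], "grip": 0.085},
    {"translation": [0, 0, 0], "rot": [0, 0, 7], "grip": 0.085},
    {"translation": [0, 0, 0], "rot": [0, 0, 7], "grip": 0.085},
  ],
)

```text
t: 10.43
eef_pos: [0.4931, 0.132, 0.2553]
tool_rot: [0.0, 0.994, -0.108, -0.001]
contact_force: [0.2, 0.5, 1.0]
gripper_width: 0.99
```

Call:
send_rows(
  commands=[
    {"translation": [0, 0, 0], "rot": [0, 0, 7], "grip": 0.085},
    {"translation": [0, 0, 0], "rot": [0, 0, 7], "grip": 0.085},
    {"translation": [0, 0, 0], "rot": [0, 0, 7], "grip": 0.085},
    {"translation": [0, 0, 0], "rot": [0, 0, 7], "grip": 0.085},
    {"translation": [0, 0, 0], "rot": [0, 0, 7], "grip": 0.085},
  ],
)

```text
t: 10.85
eef_pos: [0.4931, 0.132, 0.2552]
tool_rot: [0.001, 0.916, -0.402, -0.001]
contact_force: [0.2, 0.1, -0.6]
gripper_width: 0.996
```

Call:
send_rows(
  commands=[
    {"translation": [0, 0, 0], "rot": [0, 0, 7], "grip": 0.085},
    {"translation": [0, 0, 0], "rot": [0, 0, 7], "grip": 0.085},
    {"translation": [0, 0, 0], "rot": [0, 0, 6], "grip": 0.085},
    {"translation": [0, 0, 0], "rot": [0, 0, 0], "grip": 0.085},
    {"translation": [0, 0, 0], "rot": [0, 0, 0], "grip": 0.085},
  ],
)

```text
t: 11.27
eef_pos: [0.4933, 0.1322, 0.2556]
tool_rot: [0.001, 0.835, -0.551, -0.0]
contact_force: [0.0, -0.7, -0.4]
gripper_width: 0.994
```

Call:
send_rows(
  commands=[
    {"translation": [0, 0, 0], "rot": [0, 0, 0], "grip": 0.085},
    {"translation": [0, 0, 0], "rot": [0, 0, 0], "grip": 0.085},
    {"translation": [0, 0, 0], "rot": [0, 0, 0], "grip": 0.085},
    {"translation": [0, 0, 0], "rot": [0, 0, 0], "grip": 0.085},
    {"translation": [0, 0, 0], "rot": [0, 0, 0], "grip": 0.085},
  ],
)

```text
t: 11.68
eef_pos: [0.4937, 0.1322, 0.2563]
tool_rot: [0.0, 0.834, -0.552, -0.0]
contact_force: [0.1, 0.7, 0.8]
gripper_width: 1.001
```

Run:
```python
from station import *
from h import *
c=read_camera("wrist");np.savez("w9.npz",**c)
d=read_camera("scene");np.savez("scene9.npz",**d)
go(get_obs(),[.494,.132,.26],-67.1)
P=cloud(c);print(P[275:290:5,318:326:4].round(4)); print(get_obs()["q"].round(2))
cv2.imwrite("pics/w9.png",c["pixels"][:,:,::-1])
```

```text
t 11.78 pos [0.4938 0.1323 0.2563] yaw -67.04 F [-0.8  0.5  0.2] grip 0.085
shift mm [ 0.4 -0.1 -3.7]
rot deg [-0.    0.    0.06]
[[[ 3.384e-01  7.320e-02  3.000e-04]
  [ 3.400e-01  6.740e-02 -7.000e-04]]

 [[ 3.304e-01  6.980e-02  4.000e-04]
  [ 3.324e-01  6.420e-02 -1.000e-04]]

 [[ 3.217e-01  6.620e-02 -4.000e-04]
  [ 3.244e-01  6.080e-02  1.000e-04]]]
[-0.01  0.23 -0.43  1.91  0.11  1.02 -1.66]
```

View pics/w9.png

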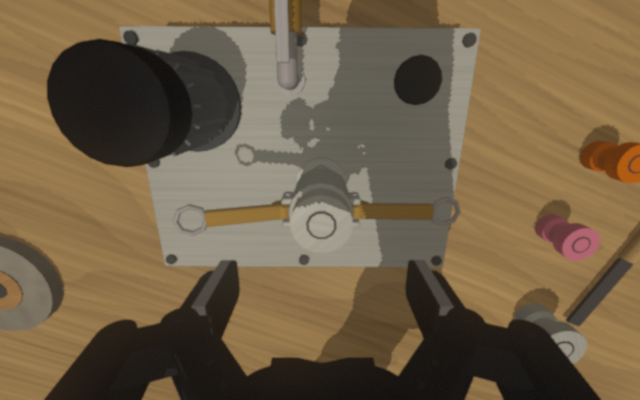

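Run:
```python
from h import *
c=load("w9.npz");P=cloud(c);hsv=cv2.cvtColor(c["pixels"],cv2.COLOR_RGB2HSV)
a=np.radians(22.9);X=np.array([np.cos(a),np.sin(a),0]);Y=np.array([-np.sin(a),np.cos(a),0])
for n,(u0,u1) in dict(left=(205,285),right=(358,430)).items():
    for u in range(u0,u1,14):
        v=None
        col=[(v,P[v,u]) for v in range(195,232) if 0.12<P[v,u][2]<0.21]
        if col:
            z=np.array([p for _,p in col]);vm=np.mean([v for v,_ in col]);p=np.median(z,0);print(n,u,round(vm,1),"X %.1f Y %.1f z %.1f"%(p@X*1e3,p@Y*1e3,p[2]*1e3))
p=P[225,321];print("head",p@X,p@Y,p)
h=onz(c,321,225,.192);print("head",h@X,h@Y)
s=load("scene9.npz")
```

```text
left 205 220.0 X 505.7 Y 14.8 z 182.0
left 219 217.0 X 507.3 Y 5.1 z 180.9
left 233 215.0 X 507.9 Y -4.5 z 178.0
left 247 214.0 X 507.8 Y -14.3 z 175.2
left 261 212.5 X 507.5 Y -23.9 z 171.8
left 275 210.0 X 508.5 Y -34.2 z 168.5
right 358 210.5 X 507.2 Y -98.1 z 167.2
right 372 210.5 X 506.7 Y -109.1 z 166.2
right 386 210.5 X 506.8 Y -120.0 z 165.9
right 400 210.5 X 507.0 Y -130.8 z 166.5
right 414 210.5 X 507.1 Y -141.5 z 166.8
right 428 210.5 X 507.0 Y -152.5 z 166.7
head 0.505658914947029 -0.06949963300463596 [0.49284958 0.13274195 0.19125175]
head 0.5059895155587645 -0.06950227566663875
```

Call:
send_rows(
  commands=[
    {"translation": [-0.0005, 0, 0.012], "rot": [0, 0, 0], "grip": 0.085},
    {"translation": [0, 0, 0.015], "rot": [0, 0, 0], "grip": 0.085},
    {"translation": [0, 0, 0.015], "rot": [0, 0, 0], "grip": 0.085},
    {"translation": [0, 0, 0.01], "rot": [0, 0, 0], "grip": 0.085},
    {"translation": [0, 0, 0], "rot": [0, 0, 0], "grip": 0.085},
  ],
)

```text
t: 12.2
eef_pos: [0.4923, 0.1322, 0.2023]
tool_rot: [0.001, 0.834, -0.552, -0.001]
contact_force: [0.9, 0.1, 0.1]
gripper_width: 0.991
```

Call:
send_rows(
  commands=[
    {"translation": [0, 0, 0.003], "rot": [0, 0, 0], "grip": 0.085},
    {"translation": [0, 0, 0.003], "rot": [0, 0, 0], "grip": 0.085},
    {"translation": [0, 0, 0.003], "rot": [0, 0, 0], "grip": 0.085},
    {"translation": [0, 0, 0.003], "rot": [0, 0, 0], "grip": 0.085},
    {"translation": [0, 0, 0.003], "rot": [0, 0, 0], "grip": 0.085},
  ],
)

```text
t: 12.62
eef_pos: [0.4938, 0.1329, 0.1894]
tool_rot: [-0.0, 0.834, -0.552, 0.0]
contact_force: [0.6, -0.4, -0.6]
gripper_width: 0.993
```

Run:
```python
from station import *
from h import *
c=read_camera("wrist");d=read_camera("scene")
go(get_obs(),[.494,.132,.145],-67.1)
cv2.imwrite("pics/w10.png",c["pixels"][:,:,::-1])
cv2.imwrite("pics/s10.png",cv2.resize(d["pixels"][130:240,350:490],None,fx=4.5,fy=4.5,interpolation=1)[:,:,::-1])
```

```text
t 12.72 pos [0.4933 0.1327 0.1889] yaw -67.05 F [-0.6 -0.2 -0.4] grip 0.0846
shift mm [ 0.9 -0.4 43.9]
rot deg [0.03 0.   0.05]
```

View pics/w10.png

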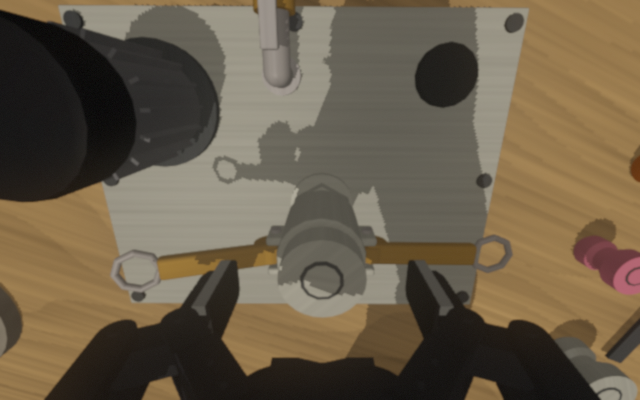

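View pics/s10.png

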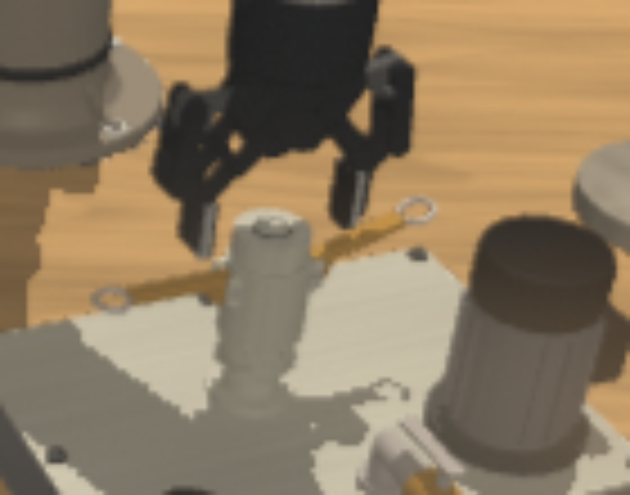

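Call:
send_rows(
  commands=[
    {"translation": [0, 0, 0.003], "rot": [0, 0, 0], "grip": 0.085},
    {"translation": [0, 0, 0.003], "rot": [0, 0, 0], "grip": 0.085},
    {"translation": [0, 0, 0.003], "rot": [0, 0, 0], "grip": 0.085},
    {"translation": [0, 0, 0.003], "rot": [0, 0, 0], "grip": 0.085},
    {"translation": [0, 0, 0.003], "rot": [0, 0, 0], "grip": 0.085},
  ],
)

```text
t: 13.13
eef_pos: [0.4936, 0.1334, 0.1744]
tool_rot: [-0.0, 0.834, -0.552, -0.0]
contact_force: [-2.1, 3.1, 5.9]
gripper_width: 0.996
```

Call:
send_rows(
  commands=[
    {"translation": [0, 0, 0.002], "rot": [0, 0, 0], "grip": 0.085},
    {"translation": [0, 0, 0.002], "rot": [0, 0, 0], "grip": 0.085},
    {"translation": [0, 0, 0.002], "rot": [0, 0, 0], "grip": 0.085},
    {"translation": [0, 0, 0.002], "rot": [0, 0, 0], "grip": 0.085},
    {"translation": [0, 0, 0.002], "rot": [0, 0, 0], "grip": 0.085},
  ],
)

```text
t: 13.55
eef_pos: [0.4942, 0.1333, 0.1655]
tool_rot: [-0.001, 0.834, -0.552, 0.001]
contact_force: [-3.6, 0.3, 13.4]
gripper_width: 0.994
```

Run:
```python
from station import *
from h import *
c=read_camera("wrist");d=read_camera("scene")
go(get_obs(),[.494,.132,.145],-67.1);print(get_obs()["torque"])
cv2.imwrite("pics/w11.png",c["pixels"][:,:,::-1])
cv2.imwrite("pics/s11.png",cv2.resize(d["pixels"][130:240,350:490],None,fx=4.5,fy=4.5,interpolation=1)[:,:,::-1])
```

```text
t 13.65 pos [0.4942 0.1333 0.1651] yaw -67.05 F [-1.2  1.5  7.4] grip 0.0852
shift mm [ 1.1  0.7 20.1]
rot deg [-0.1  -0.01  0.05]
[ 0.11251664  0.33826605 -0.05972946]
```

View pics/w11.png

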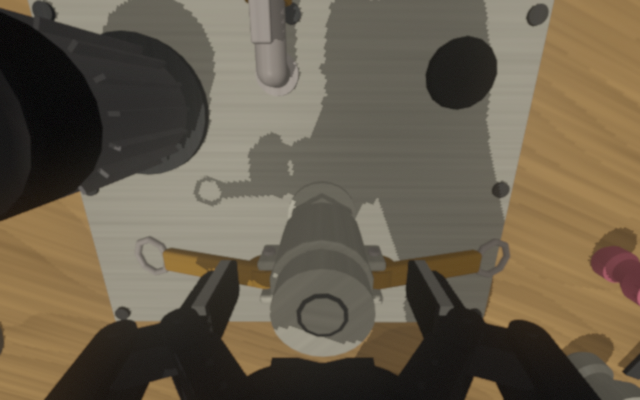

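View pics/s11.png

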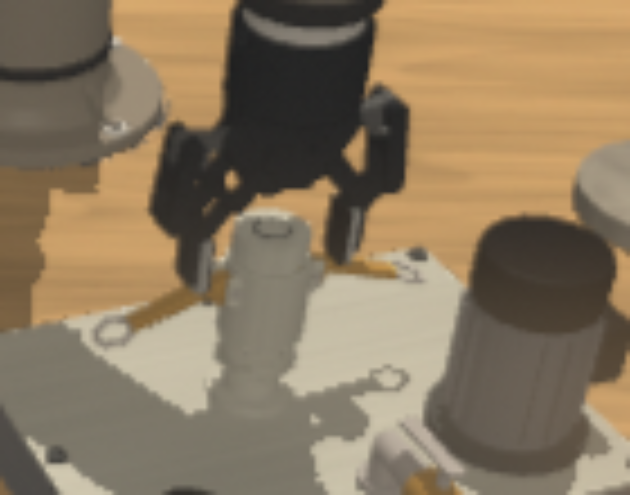

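Both arms are going down level with each other (rings (150,255) and (492,257)), with light force. Continuing.

Call:
send_rows(
  commands=[
    {"translation": [0, 0, 0.002], "rot": [0, 0, 0], "grip": 0.085},
    {"translation": [0, 0, 0.002], "rot": [0, 0, 0], "grip": 0.085},
    {"translation": [0, 0, 0.002], "rot": [0, 0, 0], "grip": 0.085},
    {"translation": [0, 0, 0.002], "rot": [0, 0, 0], "grip": 0.085},
    {"translation": [0, 0, 0.002], "rot": [0, 0, 0], "grip": 0.085},
  ],
)

```text
t: 14.07
eef_pos: [0.4947, 0.1331, 0.1555]
tool_rot: [-0.001, 0.834, -0.552, 0.001]
contact_force: [-1.0, -0.5, 10.4]
gripper_width: 0.994
```

Call:
send_rows(
  commands=[
    {"translation": [0, 0, 0.002], "rot": [0, 0, 0], "grip": 0.085},
    {"translation": [0, 0, 0.002], "rot": [0, 0, 0], "grip": 0.085},
    {"translation": [0, 0, 0.002], "rot": [0, 0, 0], "grip": 0.085},
    {"translation": [0, 0, 0.001], "rot": [0, 0, 0], "grip": 0.085},
    {"translation": [0, 0, 0], "rot": [0, 0, 0], "grip": 0.085},
  ],
)

```text
t: 14.48
eef_pos: [0.4949, 0.1332, 0.1481]
tool_rot: [-0.001, 0.834, -0.552, 0.001]
contact_force: [0.9, 0.6, 5.0]
gripper_width: 0.995
```

Run:
```python
from station import *
from h import *
c=read_camera("wrist");d=read_camera("scene")
go(get_obs(),[.494,.132,.145],-67.1);print(get_obs()["torque"])
cv2.imwrite("pics/w12.png",c["pixels"][:,:,::-1])
cv2.imwrite("pics/s12.png",cv2.resize(d["pixels"][130:240,350:490],None,fx=4.5,fy=4.5,interpolation=1)[:,:,::-1])
```

```text
t 14.58 pos [0.4949 0.1331 0.1481] yaw -67.06 F [0.7 0.5 4.9] grip 0.0854
shift mm [0.7 1.2 3.1]
rot deg [-0.17 -0.02  0.04]
[ 0.11041122 -0.17396325 -0.01214234]
```

View pics/w12.png

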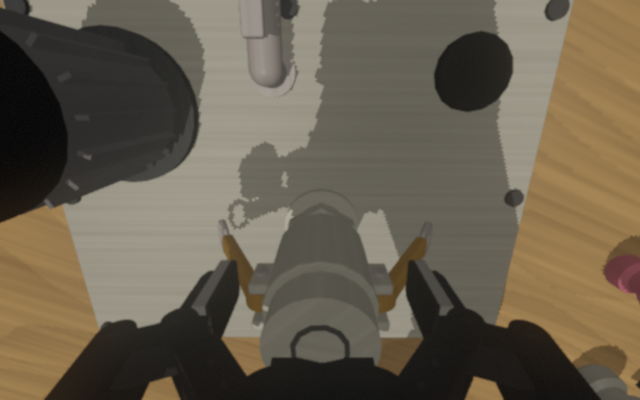

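View pics/s12.png

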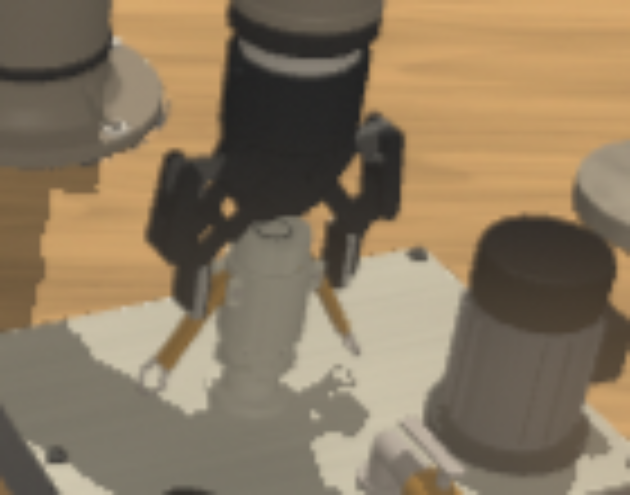

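Call:
send_rows(
  commands=[
    {"translation": [0, 0, 0], "rot": [0, 0, 0], "grip": 0.08},
    {"translation": [0, 0, 0], "rot": [0, 0, 0], "grip": 0.077},
    {"translation": [0, 0, 0], "rot": [0, 0, 0], "grip": 0.074},
    {"translation": [0, 0, 0], "rot": [0, 0, 0], "grip": 0.071},
    {"translation": [0, 0, 0], "rot": [0, 0, 0], "grip": 0.068},
  ],
  force=70,
)

```text
t: 15.0
eef_pos: [0.4947, 0.1332, 0.1479]
tool_rot: [-0.001, 0.834, -0.552, 0.001]
contact_force: [1.5, 0.8, 4.9]
gripper_width: 0.792
```

Call:
send_rows(
  commands=[
    {"translation": [0, 0, 0], "rot": [0, 0, 0], "grip": 0.065},
    {"translation": [0, 0, 0], "rot": [0, 0, 0], "grip": 0.062},
    {"translation": [0, 0, 0], "rot": [0, 0, 0], "grip": 0.058},
    {"translation": [0, 0, 0], "rot": [0, 0, 0], "grip": 0.055},
    {"translation": [0, 0, 0], "rot": [0, 0, 0], "grip": 0.055},
  ],
)

```text
t: 15.42
eef_pos: [0.4944, 0.1339, 0.1484]
tool_rot: [-0.001, 0.834, -0.552, 0.001]
contact_force: [-0.4, 0.7, 11.0]
gripper_width: 0.74
```

Run:
```python
from station import *
from h import *
c=read_camera("wrist");d=read_camera("scene")
go(get_obs(),[.494,.132,.145],-67.1);print(get_obs()["torque"])
cv2.imwrite("pics/w13.png",c["pixels"][:,:,::-1])
cv2.imwrite("pics/s13.png",cv2.resize(d["pixels"][130:240,350:490],None,fx=4.5,fy=4.5,interpolation=1)[:,:,::-1])
```

```text
t 15.52 pos [0.4944 0.1339 0.1483] yaw -67.01 F [-0.3  2.7 10.1] grip 0.0629
shift mm [1.6 1.1 3.3]
rot deg [-0.15  0.02  0.09]
[ 0.28828584 -0.01257774  0.01863896]
```

View pics/w13.png

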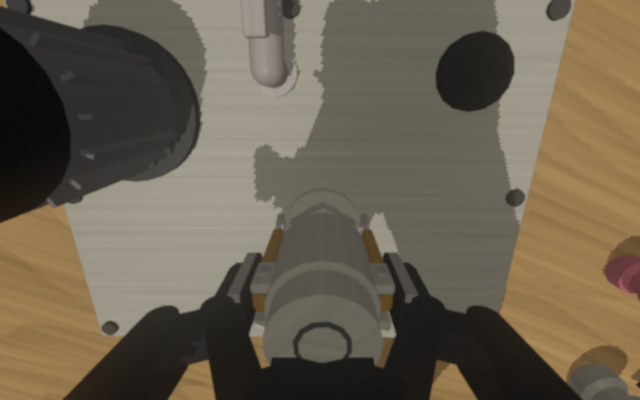

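View pics/s13.png

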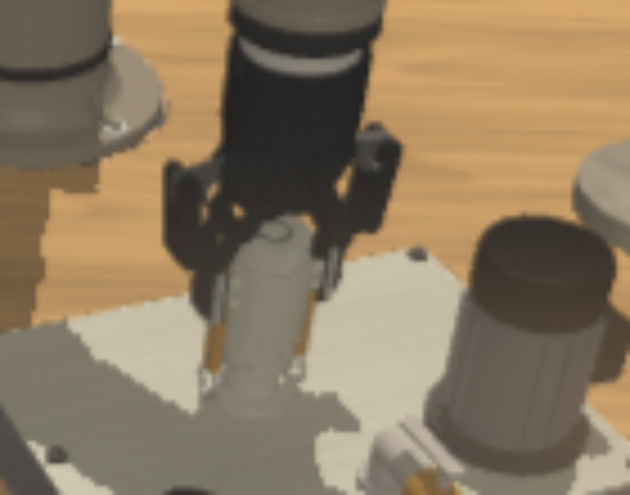

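The opening reads 62.9 mm. It read 42 on the 44 mm head, so this is about 65 mm, meaning the arms are close to home. I'll squeeze harder for a moment, then look with the jaws off.

Call:
send_rows(
  commands=[
    {"translation": [0, 0, 0], "rot": [0, 0, 0], "grip": 0.05},
    {"translation": [0, 0, 0], "rot": [0, 0, 0], "grip": 0.05},
    {"translation": [0, 0, 0], "rot": [0, 0, 0], "grip": 0.05},
    {"translation": [0, 0, 0], "rot": [0, 0, 0], "grip": 0.05},
    {"translation": [0, 0, 0], "rot": [0, 0, 0], "grip": 0.05},
  ],
  force=120,
)

```text
t: 15.93
eef_pos: [0.4945, 0.1339, 0.1488]
tool_rot: [-0.001, 0.834, -0.552, 0.001]
contact_force: [-1.1, 1.0, 14.9]
gripper_width: 0.726
```

Call:
send_rows(
  commands=[
    {"translation": [0, 0, 0], "rot": [0, 0, 0], "grip": 0.05},
    {"translation": [0, 0, 0], "rot": [0, 0, 0], "grip": 0.075},
    {"translation": [0, 0, 0], "rot": [0, 0, 0], "grip": 0.085},
    {"translation": [0, 0, 0], "rot": [0, 0, 0], "grip": 0.085},
    {"translation": [0, 0, 0], "rot": [0, 0, 0], "grip": 0.085},
  ],
)

```text
t: 16.35
eef_pos: [0.4929, 0.1323, 0.1467]
tool_rot: [0.001, 0.834, -0.552, -0.0]
contact_force: [-0.2, 0.0, 0.5]
gripper_width: 0.992
```

Call:
send_rows(
  commands=[
    {"translation": [0, 0, -0.01], "rot": [0, 0, 0], "grip": 0.085},
    {"translation": [0, 0, -0.02], "rot": [0, 0, 0], "grip": 0.085},
    {"translation": [0, 0, -0.03], "rot": [0, 0, 0], "grip": 0.085},
    {"translation": [0, 0, -0.03], "rot": [0, 0, 0], "grip": 0.085},
    {"translation": [0, 0, -0.02], "rot": [0, 0, 0], "grip": 0.085},
  ],
)

```text
t: 16.77
eef_pos: [0.4941, 0.1332, 0.2605]
tool_rot: [-0.001, 0.834, -0.552, 0.001]
contact_force: [0.6, 0.3, -0.6]
gripper_width: 0.998
```

Call:
send_rows(
  commands=[
    {"translation": [0, 0, 0], "rot": [0, 0, 0], "grip": 0.085},
    {"translation": [0, 0, 0], "rot": [0, 0, 0], "grip": 0.085},
    {"translation": [0, 0, 0], "rot": [0, 0, 0], "grip": 0.085},
    {"translation": [0, 0, 0], "rot": [0, 0, 0], "grip": 0.085},
    {"translation": [0, 0, 0], "rot": [0, 0, 0], "grip": 0.085},
  ],
)

```text
t: 17.18
eef_pos: [0.4928, 0.1325, 0.2561]
tool_rot: [0.001, 0.834, -0.552, -0.001]
contact_force: [-0.3, -0.4, -1.5]
gripper_width: 0.997
```

Run:
```python
from station import *
from h import *
c=read_camera("wrist");d=read_camera("scene");np.savez("w14.npz",**c)
go(get_obs(),[.494,.132,.145],-67.1)
P=cloud(c)
u,v=map(int,proj(c,[.4935,.1325,.19]));print(u,v,P[v-6:v+7:4,u-6:u+7:6,2].round(4))
cv2.imwrite("pics/w14.png",cv2.resize(c["pixels"][130:280,230:410],None,fx=4,fy=4,interpolation=1)[:,:,::-1])
cv2.imwrite("pics/s14.png",cv2.resize(d["pixels"][160:240,370:450],None,fx=7,fy=7,interpolation=1)[:,:,::-1])
```

```text
t 17.28 pos [0.4931 0.1326 0.2564] yaw -67.05 F [ 0.6  0.2 -1. ] grip 0.0851
shift mm [  1.   -0.8 111.4]
rot deg [0.1  0.02 0.05]
322 222 [[0.1915 0.1895 0.1898]
 [0.1893 0.1903 0.1895]
 [0.1901 0.19   0.1902]
 [0.1901 0.1914 0.1909]]
```

View pics/w14.png

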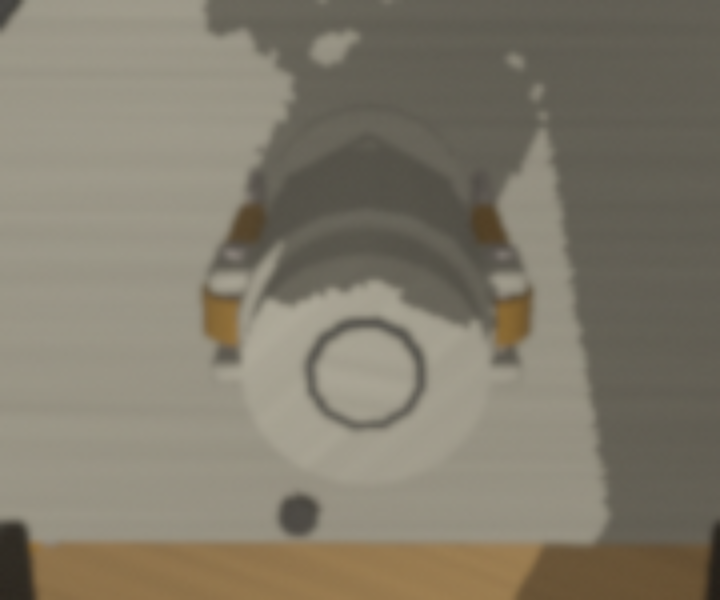

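View pics/s14.png

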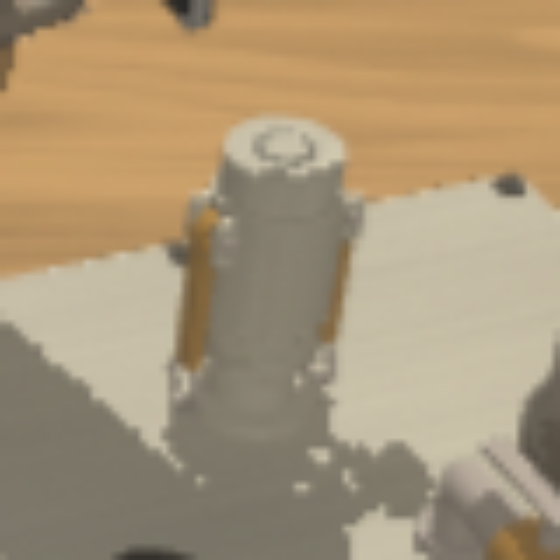

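Run:
```python
from h import *
a=np.radians(22.9);X=np.array([np.cos(a),np.sin(a),0]);Y=np.array([-np.sin(a),np.cos(a),0])
for n in("w9.npz","w14.npz"):
    c=load(n);P=cloud(c);u,v=map(int,proj(c,[.4935,.1325,.19]))
    q=P[v-12:v+20,u-18:u+18].reshape(-1,3);q=q[abs(q[:,2]-.19)<.01];print(n,len(q),np.median(q[:,2]).round(5),q[:,2].mean().round(5))
c0=X*.5060+Y*(-.0695)
for sgn in(1,-1):
  for tilt in (0,.1,.2):
    for s in (.008,.060):
      # outer face line from pivot, locked tilt=0
      y=.026+s*np.sin(tilt)+.006*np.cos(tilt); z=.160-s*np.cos(tilt)+.006*np.sin(tilt)
      p=c0+sgn*Y*y+X*.00625;u,v=proj(c,[p[0],p[1],z]);print(sgn,tilt,s,round((u-230+.5)*4-.5),round((v-130+.5)*4-.5))
```

```text
w9.npz 1145 0.19082 0.19081
w14.npz 1150 0.1896 0.18962
1 0 0.008 212 269
1 0 0.06 239 202
1 0.1 0.008 208 270
1 0.1 0.06 214 203
1 0.2 0.008 204 272
1 0.2 0.06 189 204
-1 0 0.008 526 269
-1 0 0.06 500 202
-1 0.1 0.008 530 270
-1 0.1 0.06 524 203
-1 0.2 0.008 534 272
-1 0.2 0.06 549 204
```

Run:
```python
from station import *
print(hand_in()); print(get_obs()["t"])
```

```text
the job is handed in; nothing more can be done
None
the job is handed in; nothing more can be done
```

I stood the smaller silver plug nose down in the coupler's mouth while both cam arms were still open. Then I swung the two arms down together with the open jaws, squeezed them home at up to 120 N, backed off and handed in at about 17.3 s. `hand_in()` gave no verdict.

**Last checks:**
- **Arms:** in the final wrist view, the lower outer edges of both bars sit at crop pixels of about 237 and 502. Fully home would be 239 and 500, so both are within roughly 0.02 rad. The jaws read 62–63 mm over the two arms against the nominal 64.5 mm. They also read about 2 mm short on the 44 mm plug head, so this agrees.
- **Plug:** the head top measures 189.6 mm above the bench; locked is 189 mm.
- **Robot:** it is clear of everything, and the highest wrist force I saw was about 15 N.

**What disagreed:**
- The right arm started level rather than fully open, about 0.35 rad ahead of the left. In the next wrist picture, after the jaws had pushed both down a little, the two were level with each other.
- The head dropped only about 1.2 mm during locking, not 3 mm. I think I had already pressed it about 1.4 mm into the seal before letting go.
- The cameras differed by a few mm on the mouth's position, so I re-measured just above it. The nose then went in without noticeable contact.

I did not move the larger plug, the file or the brush, but I did not take a separate final picture of them.

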